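Rinse the lens cells of the laser marker

ROBOT

A 6-joint arm with a two-finger parallel gripper is mounted at the origin on the work surface. World frame = base frame: x ahead of the robot, y to its left, z up, the work surface at z = 0. Lengths are in mm, angles in degrees, forces in N, time in s.
With the tool pointing down it reaches from about 300 to 850 mm from the base axis. Payload 4.2 kg.
Tool frame: the origin (TCP) lies on the centre line of the jaws, within the pads' length; the fingertips stand 14 mm ahead of it and the grasp point (between the pads) lies 5 mm behind it (env.finger_overhang is the z of the fingertips in the tool frame, in mm); z points along the fingers, y is the line along which they close (so a half turn about z gives the same grasp; the last joint's range is limited). The gripper opens to 91 mm and grips with 3 to 60 N. Pads are 32 mm wide; open, the fingers measure 118 mm over their backs; the gripper's body (76 mm by 178 mm) begins 60 mm behind the grasp point.
Start: joints at [-72.193, 18.312, 89.639, -0, 72.044, -1.146], TCP at [186.763, -543.839, 227.976] pointing down, gripper open.
Joint ranges: [-177.97, 177.97], [-48.28, 115.42], [12.27, 149.76], [-77.06, 257.06], [2.81, 150.46], [-146.56, 146.56]. Speed limits (degrees/s): [147.25, 147.25, 180, 180, 180, 180].

INTERFACE

Orientations are given as [roll, pitch, yaw] about the fixed x, y, z axes, in that order (R = Rz(yaw) Ry(pitch) Rx(roll)).
In Python, from workcell import sensors, viewer, env gives the robot as it stands. The module is installed in compiled form; this text tells all that it offers.
- The arm moves only by the tool step_arm, never from a script. Its argument "plan" is one flat list of numbers, 6 for each row, row after row: the shift along the tool's x, y, z in cm, then the turn, a rotation vector about the tool's x, y, z in rad. In form: [x, y, z, wx, wy, wz, x, y, z, wx, wy, wz, ...]. A call has 1 to 5 rows; each row shifts and turns the commanded pose from where the row before left it, along the tool's axes as they then stand; what a row does not reach is not made up. A row lasts 1/12 s, in which the tool goes at most 41.7 mm and 7.16 degrees, less where a joint would pass 70% of its speed; a pose out of reach is approached as far as the arm can. A call is refused whole if a number of a shift passes 4.17 or a number of a turn 0.125, either way. A call with a gripper value outside its range is refused whole. "hand" is the finger opening in cm, from 0 to 9.12, set as the call begins (left out, the last holds). The fingers move at their own pace and stop on an object; "newtons" is the grip in N (left out, the last holds). Time passes only in rows, so rows that do not move let the fingers close. It gives the time, the measured TCP pose, the force, the opening and the grip force at its end, in the units of the state.
- sensors.state(): the state, without advancing time (a new reading comes with each control period).
- viewer.grab_frame(name): name is "scene" or "top" or "wrist"; returns a dict with "img" (384x512x3 uint8, red, green, blue), "fx", "fy", "cx", "cy" (pixels), "position" and "attitude" of the camera in the world. Camera axes: x right, y down, z forward; pixel columns grow to the right and rows downward; lengths in mm; the calibration is good to about 2 mm. A picture is of the moment at which its call begins. There is no depth.
- env.job_done(): hands the job in; it is judged then, once.
Trained networks look in a picture, given as the dict that the camera call returned (one of the last four; its "shot" number tells which), for a name from the list of things; names that differ only in an ending like _2 or _b are one class to them, and where a whole thing is asked for, a point or a joint stands for the part that bears it (a point fixed in the world has none). Each returns a list of dicts, best first, with "score" (0 to 1); they miss things now and then, are a little off and sometimes report something else, mostly with a low value. They report only what shows in the picture. A call takes as long as a camera call. They do not tell look-alikes from the thing itself.
- viewer.boxes_of(name, picture): "location" ([column, row] in pixels, amid what is visible of it).
- viewer.pinpoint(name, picture): "location" ([column, row] in pixels: a listed point, or the origin of a listed thing).
The state is a dict: "time_s": time; "qpos": joint angles; "qvel": joint speeds; "effort": joint torques, N m; "ee_pos": TCP position; "ee_rot": TCP orientation; "force": force on the tool from outside, world axes, zero at the start; "torque": the same for the moment, N m; "gripper_width": finger opening in mm; "gripper_force": force on a finger pad.
Only numpy, scipy, OpenCV 4.12 (cv2) and the standard library are available. Lean on these libraries where they do the work, as an engineer would, in place of code of your own. Each camera call takes 0.05 s, during which the arm holds its last target. There are 200 camera calls.

TASK

Rinse the three lens cells that are on the bench: take the black dust cap off every lens cell that still has one and seat each cap, plug down, in its own well of the white cap rack, and stand all three open cells upright on the floor of the steel wash tray. When all are loaded, give the cleaner pump two full strokes, each time pushing the plunger right down to its stop and letting it come fully up, then press the nozzle cap of the air can right down and let it up again. Leave the cells in the tray and the caps in the rack, and do not knock over the amber glass jars.

Things in the scene. Friction and masses are not known exactly. Their poses are not given: they have to be found in the camera images.
- cell1_mid (a point): A loose lens cell: plain aluminium drum 54 mm across and 46 mm high, 0.18 to 0.29 kg, with an open bore in its top, 34 mm wide and 16 mm deep, with the lens at its bottom. The point is the drum's centre, 23 mm above its underside; z is its axis, pointing up out of the bore. It starts standing on the table, with its cap on or (if the cap is absent) already open.
- cap1_mid (a point): Loose black dust cap of lens cell 1 (absent in some starts: that cell is then open): a plain grip 44 mm across, 32 mm high, below it a plug 24 mm across, 8 mm long that drops loosely into the cell's bore or a rack well; 50 g. The point is the grip's centre, 16 mm above its underside; z is its axis, plug down. It starts on its cell, the grip on the drum's rim, the point 39 mm above the cell's.
- cell2_mid (a point): A loose lens cell: plain aluminium drum 54 mm across and 46 mm high, 0.18 to 0.29 kg, with an open bore in its top, 34 mm wide and 16 mm deep, with the lens at its bottom. The point is the drum's centre, 23 mm above its underside; z is its axis, pointing up out of the bore. It starts standing on the table, with its cap on or (if the cap is absent) already open.
- cap2_mid (a point): Loose black dust cap of lens cell 2 (absent in some starts: that cell is then open): a plain grip 44 mm across, 32 mm high, below it a plug 24 mm across, 8 mm long that drops loosely into the cell's bore or a rack well; 50 g. The point is the grip's centre, 16 mm above its underside; z is its axis, plug down. It starts on its cell, the grip on the drum's rim, the point 39 mm above the cell's.
- cell3_mid (a point): A loose lens cell: plain aluminium drum 54 mm across and 46 mm high, 0.18 to 0.29 kg, with an open bore in its top, 34 mm wide and 16 mm deep, with the lens at its bottom. The point is the drum's centre, 23 mm above its underside; z is its axis, pointing up out of the bore. It starts standing on the table, with its cap on or (if the cap is absent) already open.
- cap3_mid (a point): Loose black dust cap of lens cell 3 (absent in some starts: that cell is then open): a plain grip 44 mm across, 32 mm high, below it a plug 24 mm across, 8 mm long that drops loosely into the cell's bore or a rack well; 50 g. The point is the grip's centre, 16 mm above its underside; z is its axis, plug down. It starts on its cell, the grip on the drum's rim, the point 39 mm above the cell's.
- rack_hole0 (a point): Centre of the mouth of one well of the cap rack, a fixed white plastic plate 170 x 170 mm, 20 mm high, with four round wells 34 mm wide and 14 mm deep on a 90 mm square (45 mm from the plate's middle each way along its sides). z up; the plate's top is at this height. A seated cap's grip rests on the plate with its point 16 mm above the mouth.
- rack_hole1 (a point): Centre of the mouth of one well of the cap rack, a fixed white plastic plate 170 x 170 mm, 20 mm high, with four round wells 34 mm wide and 14 mm deep on a 90 mm square (45 mm from the plate's middle each way along its sides). z up; the plate's top is at this height. A seated cap's grip rests on the plate with its point 16 mm above the mouth.
- rack_hole2 (a point): Centre of the mouth of one well of the cap rack, a fixed white plastic plate 170 x 170 mm, 20 mm high, with four round wells 34 mm wide and 14 mm deep on a 90 mm square (45 mm from the plate's middle each way along its sides). z up; the plate's top is at this height. A seated cap's grip rests on the plate with its point 16 mm above the mouth.
- rack_hole3 (a point): Centre of the mouth of one well of the cap rack, a fixed white plastic plate 170 x 170 mm, 20 mm high, with four round wells 34 mm wide and 14 mm deep on a 90 mm square (45 mm from the plate's middle each way along its sides). z up; the plate's top is at this height. A seated cap's grip rests on the plate with its point 16 mm above the mouth.
- tray_floor (a point): Centre of the floor of the fixed shallow steel wash tray: inside 140 mm along its x, 280 mm along its y, floor 4 mm above the table, rim 5 mm thick standing 8 mm above the floor. The pump and the air can stand beyond its +x side, about 145 mm from this point along x and 90 mm to either side along y; which is on which side varies.
- plunger_top (a point): Centre of the top of the cleaner pump's plunger, a grey round head 44 mm across and 10 mm thick on a steel stem, about 150 mm above the table at rest, on a fixed white round bottle 84 mm across, 114 mm high, with a short steel spout 66 mm out towards the tray at 90 to 108 mm height. The point moves with the head.
- plunger (a joint): How far the plunger is pressed down, in m: 0 is fully up, 0.020 is the stop. The spring needs about 4 N to start and 10 N at the stop, and lifts the head again when let go.
- nozzle_top (a point): Centre of the top of the air can's sprung nozzle cap, a white cap 22 mm across and 18 mm high, about 165 mm above the table at rest, on a fixed aluminium can 52 mm across and 145 mm high, clamped in a black base. The point moves with the nozzle cap.
- nozzle (a joint): How far the nozzle cap is pressed down, in m: 0 is up, 0.006 is its stop. The spring needs about 2 N to start and 6 N at the stop.
- jar_a: Amber glass jar with a black lid, a bystander on the right side of the bench: 50 mm across, 75 mm high; origin at the centre of its underside, z up.
- jar_b: Amber glass jar with a black lid, a bystander on the left side of the bench: 50 mm across, 75 mm high; origin at the centre of its underside, z up.
Mind the look-alikes: they are no part of the job. Leave any purple look-alike of the part that bears nozzle_top alone.

How it is judged (in metres and radians):
On the way, in this order (a step that is already met when the one before it is completed fails the run):
1. every cap sits in a well of the rack and every cell stands open on the tray's floor ((horizontal distance between cap1_mid and rack_hole0 below 0.01 m or horizontal distance between cap1_mid and rack_hole1 below 0.01 m or horizontal distance between cap1_mid and rack_hole2 below 0.01 m or horizontal distance between cap1_mid and rack_hole3 below 0.01 m) and z of cap1_mid in the frame of rack_hole0 between 0.011 and 0.021 m and angle between each of cap1_mid, cap2_mid, cap3_mid's own z axis and vertical below 0.12 rad and x of cell1_mid in the frame of tray_floor between -0.048 and 0.048 m and y of cell1_mid in the frame of tray_floor between -0.118 and 0.118 m and z of cell1_mid in the frame of tray_floor between 0.018 and 0.027 m and angle between each of cell1_mid, cell2_mid, cell3_mid's own z axis and vertical below 0.08 rad and (horizontal distance between cap2_mid and rack_hole0 below 0.01 m or horizontal distance between cap2_mid and rack_hole1 below 0.01 m or horizontal distance between cap2_mid and rack_hole2 below 0.01 m or horizontal distance between cap2_mid and rack_hole3 below 0.01 m) and z of cap2_mid in the frame of rack_hole0 between 0.011 and 0.021 m and x of cell2_mid in the frame of tray_floor between -0.048 and 0.048 m and y of cell2_mid in the frame of tray_floor between -0.118 and 0.118 m and z of cell2_mid in the frame of tray_floor between 0.018 and 0.027 m and (horizontal distance between cap3_mid and rack_hole0 below 0.01 m or horizontal distance between cap3_mid and rack_hole1 below 0.01 m or horizontal distance between cap3_mid and rack_hole2 below 0.01 m or horizontal distance between cap3_mid and rack_hole3 below 0.01 m) and z of cap3_mid in the frame of rack_hole0 between 0.011 and 0.021 m and x of cell3_mid in the frame of tray_floor between -0.048 and 0.048 m and y of cell3_mid in the frame of tray_floor between -0.118 and 0.118 m and z of cell3_mid in the frame of tray_floor between 0.018 and 0.027 m), for 0.2 s.
2. the pump plunger is pressed to its stop (value of joint plunger above 0.0175 m), for 0.1 s.
3. the plunger is let fully up (value of joint plunger below 0.003 m), for 0.1 s.
4. the plunger is pressed to its stop a second time (value of joint plunger above 0.0175 m), for 0.1 s.
5. the plunger is let fully up again (value of joint plunger below 0.003 m), for 0.1 s.
6. the air can's nozzle cap is pressed down (value of joint nozzle above 0.0045 m), for 0.1 s.
At the end, for the whole second after the job is handed in: Every cap present sits upright (within 7 degrees) in a well, within 10 mm of its centre and down on the plate; every cell stands upright (within 5 degrees) on the tray's floor inside the rim; plunger and nozzle cap are up (within 3 and 1.5 mm) (all of step 1 and value of joint plunger below 0.003 m and value of joint nozzle below 0.0015 m); the robot touches nothing.
It fails at once if an amber jar is knocked over (angle between jar_a's own z axis and vertical above 0.6 rad).
It fails at once if an amber jar is knocked over (angle between jar_b's own z axis and vertical above 0.6 rad).
Of cap1, cap2, cap3 only 2 to 3 are there at a start; the rules pass over those that are not, and their reading is None.
At some moment in a run one of cell1, cell2, cell3 may be knocked a few centimetres aside while the robot is not near it.
It also fails if it takes over 210 s, if anything falls off the work surface, if the arm or the gripper's body presses on something with over 40 N, if the wrist force passes 120 N, or if a joint passes its speed limit or range.

## Working session

There is one attempt and no reset: what is moved stays moved. The work goes in short steps, Python scripts to look and compute and a tool call to move; the robot and the scene stay as the last step left them, time stands still between calls to the robot, and variables do not carry over. Pictures are saved under pics/ and viewed, at most 14 in all, crops included, and the job is handed in when it is done.

Besides the shell and the picture viewer there is one more tool, called after "Emit:" as name(argument=value, ...), one argument or row to a line, values as JSON. step_arm: Moves the arm, as the interface text tells. Its arguments: {"type":"object","properties":{"plan":{"type":"array","items":{"type":"number"}},"hand":{"type":"number"},"newtons":{"type":"number"}},"required":["plan"]}

```bash
mkdir -p pics; cat > h.py <<'E'
import numpy as np, cv2
from scipy.spatial.transform import Rotation as R
from workcell import sensors, viewer, env
def rot(a):
    a=np.array(a,float)
    if a.shape==(3,3): return a
    if a.size==4: return R.from_quat(a).as_matrix()
    return R.from_euler('xyz',a,degrees=True).as_matrix()
def toworld(p,uv,z):
    d=rot(p['attitude'])@np.array([(uv[0]-p['cx'])/p['fx'],(uv[1]-p['cy'])/p['fy'],1])
    o=np.array(p['position'],float); return o+d*(z-o[2])/d[2]
def save(p,n): cv2.imwrite(f'pics/{n}.png',cv2.cvtColor(p['img'],cv2.COLOR_RGB2BGR))
E
python3 - <<'E'
from h import *
s=sensors.state();print(s['ee_pos'],s['ee_rot'],s['gripper_width'],s['time_s'])
zs=dict(cell1_mid=23,cap1_mid=62,rack_hole0=20,tray_floor=4,plunger_top=150,nozzle_top=165,jar_a=0)
for c in ('top','scene'):
    p=viewer.grab_frame(c);save(p,c+'0');print(c,p['position'],p['attitude'],p['fx'])
    for n,z in zs.items():
        print(n,[(np.round(d['location']).tolist(),round(d['score'],2),np.round(toworld(p,d['location'],z)[:2]).tolist()) for d in viewer.pinpoint(n,p)])
E
```

```text
[ 186.60973406 -543.36383363  227.12409825] [-1.79897833e+02 -1.12593365e-03  1.89548792e+01] 91.16157322633099 0.0
top [ 359.89098098   36.70468849 1608.02988737] [-1.74772688e+02  1.29974272e-01 -8.89951889e+01] 491.23098676586653
cell1_mid [([165.0, 194.0], 0.62, [488.0, 363.0])]
cap1_mid [([160.0, 194.0], 0.65, [485.0, 370.0]), ([195.0, 214.0], 0.33, [422.0, 259.0])]
rack_hole0 [([359.0, 214.0], 0.91, [435.0, -267.0]), ([396.0, 187.0], 0.86, [525.0, -385.0]), ([389.0, 214.0], 0.81, [437.0, -363.0]), ([362.0, 184.0], 0.59, [531.0, -275.0])]
tray_floor [([285.0, 199.0], 0.6, [481.0, -27.0])]
plunger_top [([312.0, 145.0], 0.49, [634.0, -101.0]), ([362.0, 183.0], 0.21, [520.0, -250.0])]
nozzle_top [([258.0, 144.0], 0.6, [631.0, 63.0]), ([195.0, 267.0], 0.48, [265.0, 239.0]), ([129.0, 134.0], 0.39, [653.0, 447.0])]
jar_a [([177.0, 129.0], 0.67, [707.0, 335.0]), ([370.0, 138.0], 0.61, [690.0, -305.0])]
scene [ 955.76480482 -746.28155738 1146.42329139] [-138.85987113   -0.46311601   32.71277277] 481.9527435317644
cell1_mid [([312.0, 145.0], 0.56, [478.0, 373.0])]
cap1_mid [([314.0, 140.0], 0.58, [492.0, 359.0])]
rack_hole0 [([182.0, 281.0], 0.93, [438.0, -283.0]), ([160.0, 309.0], 0.86, [442.0, -376.0]), ([212.0, 298.0], 0.79, [535.0, -279.0]), ([187.0, 326.0], 0.55, [528.0, -376.0])]
tray_floor [([250.0, 229.0], 0.62, [488.0, -27.0])]
plunger_top [([258.0, 341.0], 0.7, [729.0, -363.0]), ([278.0, 240.0], 0.6, [627.0, -109.0])]
nozzle_top [([236.0, 112.0], 0.6, [268.0, 232.0]), ([313.0, 194.0], 0.41, [633.0, 64.0]), ([379.0, 120.0], 0.41, [662.0, 447.0])]
jar_a [([260.0, 342.0], 0.65, [700.0, -306.0]), ([365.0, 182.0], 0.59, [696.0, 335.0])]
```

```bash
python3 - <<'E'
import cv2
a=cv2.imread('pics/top0.png')[90:310,90:430]; cv2.imwrite('pics/top0c.png',cv2.resize(a,(800,518),interpolation=cv2.INTER_CUBIC))
E
```

```text
(no output)
```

View pics/top0c.png

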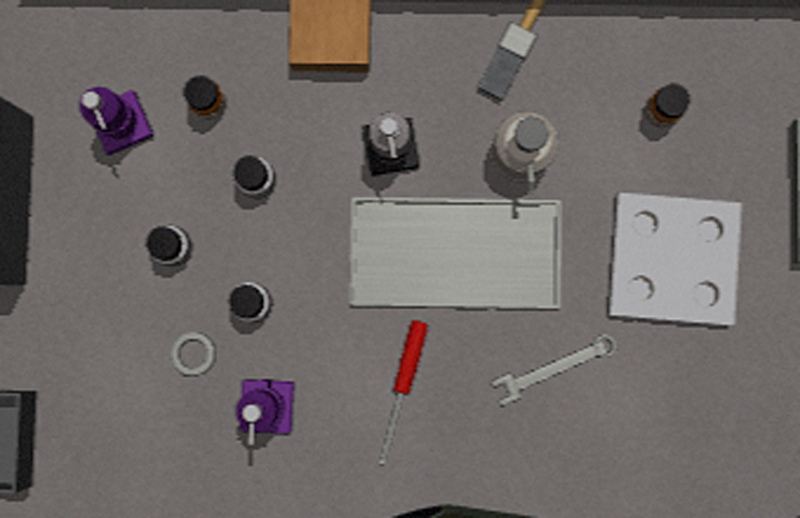

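View pics/scene0.png

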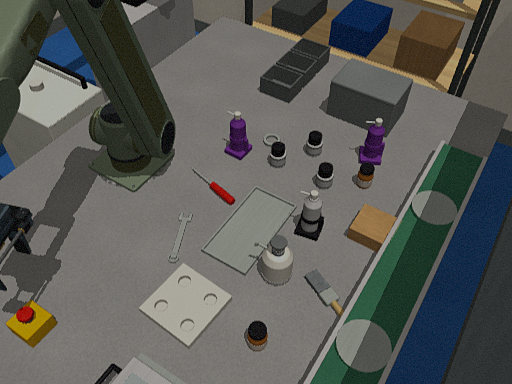

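The top view shows all three cells still capped, at about full-image pixels (198,164), (160,193) and (195,218). The tray is in the middle, the rack on the right, the grey pump on the right side beyond the tray and the real air can on the left. I turn the tool to yaw 90 on the way to the cells.

Emit:
step_arm(
  plan=[2.66, -3.1, -0.5, 0, 0, -0.124, 3.02, -2.76, -0.5, 0, 0, -0.124, 3.33, -2.37, -0.5, 0, 0, -0.124, 3.59, -1.95, -0.5, 0, 0, -0.124, 3.8, -1.49, -0.5, 0, 0, -0.124],
)

```text
time_s: 1.22
ee_pos: [261.5, -351.9, 253.2]
ee_rot: [180.0, -0.0, 54.8]
force: [1.0, 0.6, 0.9]
gripper_width: 91.1
gripper_force: 0.0
```

Emit:
step_arm(
  plan=[3.95, -1.02, -0.5, 0, 0, -0.124, 4.05, -0.53, -0.5, 0, 0, -0.124, 4.09, 0.04, -0.5, 0, 0, -0.124, 4.05, 0.54, -0.5, 0, 0, -0.124, 3.95, 1.03, -0.5, 0, 0, -0.124],
)

```text
time_s: 1.63
ee_pos: [336.2, -161.8, 278.5]
ee_rot: [179.9, 0.0, 90.3]
force: [0.6, -0.9, 0.4]
gripper_width: 91.1
gripper_force: 0.0
```

Emit:
step_arm(
  plan=[3.9, 1.0, -0.5, 0, 0, 0, 3.9, 1.0, -0.5, 0, 0, 0, 3.9, 1.0, -0.5, 0, 0, 0, 3.9, 1.0, -0.5, 0, 0, 0, 3.9, 1.0, -0.5, 0, 0, 0],
)

```text
time_s: 2.05
ee_pos: [386.0, 33.5, 303.6]
ee_rot: [179.9, 0.0, 90.0]
force: [1.3, 0.1, 0.1]
gripper_width: 91.2
gripper_force: 0.0
```

Emit:
step_arm(
  plan=[3.9, 0.8, -0.5, 0, 0, 0, 3.9, 0.8, -0.5, 0, 0, 0, 3.9, 0.8, -0.5, 0, 0, 0, 3.9, 0.8, -0.5, 0, 0, 0, 3.9, 0, -0.5, 0, 0, 0],
)

```text
time_s: 2.47
ee_pos: [418.8, 228.7, 328.1]
ee_rot: [179.9, 0.0, 90.0]
force: [0.0, 0.3, -0.5]
gripper_width: 91.1
gripper_force: 0.0
```

```bash
python3 - <<'E'
from h import *
p=viewer.grab_frame('wrist');save(p,'w1');print(p['position'],p['attitude'],p['fx'],sensors.state()['ee_pos'])
for n,z in (('cap1_mid',62),('cell1_mid',23)):
    print(n,[(np.round(d['location']).tolist(),round(d['score'],2),np.round(toworld(p,d['location'],z)[:2]).tolist()) for d in viewer.pinpoint(n,p)])
E
```

```text
[418.44430645 309.88502134 485.31979541] [ 1.63384602e+02 -6.20905639e-02  7.34087493e-03] 306.5316393008094 [418.65913123 235.37333048 328.64625744]
cap1_mid [([314.0, 44.0], 0.88, [489.0, 374.0])]
cell1_mid [([310.0, 53.0], 0.69, [490.0, 368.0])]
```

View pics/w1.png

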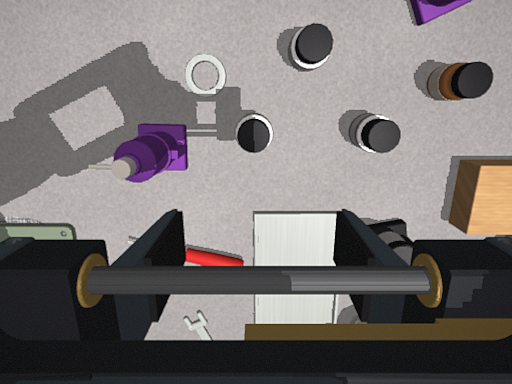

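The wrist view shows the caps at (253,133), (381,134) and (315,44), the centre one half in shadow, and the tray at the bottom. I measure them by matching a cylinder silhouette.

```bash
cat >> h.py <<'E'
def proj(p,X):
    c=(np.atleast_2d(X)-np.array(p['position']))@rot(p['attitude']); return np.c_[c[:,0]/c[:,2]*p['fx']+p['cx'],c[:,1]/c[:,2]*p['fy']+p['cy']]
T=np.linspace(0,2*np.pi,60)
def hullmask(p,x,y,r,z0,z1):
    P=np.vstack([np.c_[x+r*np.cos(T),y+r*np.sin(T),0*T+z] for z in (z0,z1)])
    return cv2.convexHull(proj(p,P).astype(np.float32)).reshape(-1,2)
def capfit(p,uv,z0=46,z1=78,r=22,thr=60):
    """find black cap near pixel uv; z0,z1 grip heights; returns x,y and areas"""
    g=p['img'].max(2); m=(g<thr).astype(np.uint8); 
    m=cv2.morphologyEx(m,cv2.MORPH_OPEN,np.ones((3,3),np.uint8))
    n,l,s,c=cv2.connectedComponentsWithStats(m); i=1+np.argmin(np.hypot(*(c[1:]-uv).T)+1000*(s[1:,4]<40)); t=c[i]
    x,y=toworld(p,t,(z0+z1)/2)[:2]
    for _ in range(6):
        M=cv2.moments(hullmask(p,x,y,r,z0,z1)); q=np.array([M['m10'],M['m01']])/M['m00']
        d=toworld(p,t,z1)-toworld(p,q,z1); x+=d[0];y+=d[1]
    return round(x,1),round(y,1),int(s[i,4]),int(M['m00'])
E
python3 - <<'E'
from h import *
p=viewer.grab_frame('wrist')
for uv in ((253,133),(381,134),(315,44)): print(uv,np.round(toworld(p,uv,78)[:2]),capfit(p,uv),[capfit(p,uv,thr=t) for t in (45,80)])
q=viewer.grab_frame('top')
for uv in ((198,164),(160.5,193.3),(195.4,218)): print(uv,capfit(q,uv))
d=[x['location'] for x in viewer.pinpoint('rack_hole0',q)]
W=np.array([toworld(q,u,20)[:2] for u in d]);print(W.round(1),W.mean(0))
# tray corners: bright region
g=q['img'][160:225,230:335]; hsv=cv2.cvtColor(g,cv2.COLOR_RGB2GRAY); m=(hsv>145).astype(np.uint8)
n,l,s,c=cv2.connectedComponentsWithStats(m);i=1+np.argmax(s[1:,4]);print(s[i]); r=cv2.minAreaRect(cv2.findContours((l==i).astype(np.uint8),0,2)[0][0]); print(r,toworld(q,np.array(r[0])+[230,160],8))
print([toworld(q,u+np.array([230,160]),12)[:2].round() for u in cv2.boxPoints(r)])
E
```

```text
(253, 133) [410. 264.] (np.float64(402.2), np.float64(260.0), 434, 920) [(np.float64(401.5), np.float64(259.8), 398, 921), (np.float64(410.3), np.float64(260.0), 829, 917)]
(381, 134) [578. 264.] (np.float64(566.5), np.float64(265.2), 228, 1112) [(np.float64(566.0), np.float64(264.5), 209, 1110), (np.float64(585.5), np.float64(261.1), 688, 1137)]
(315, 44) [485. 371.] (np.float64(472.1), np.float64(360.8), 135, 1190) [(np.float64(471.2), np.float64(360.4), 106, 1187), (np.float64(486.4), np.float64(373.5), 1139, 1266)]
(198, 164) (np.float64(584.2), np.float64(259.6), 159, 177)
(160.5, 193.3) (np.float64(524.1), np.float64(255.7), 293, 175)
(195.4, 218) (np.float64(435.8), np.float64(233.2), 72, 172)
[[ 429.7 -264.7]
 [ 530.9 -373.8]
 [ 527.7 -279.6]
 [ 429.2 -365.1]] [ 479.36152515 -320.78974438]
[   9   15   89   46 3657]
((53.0, 37.5), (45.0, 88.0), 90.0) [484.33521709 -19.54188865   8.        ]
[array([555., 126.]), array([ 560., -162.]), array([ 413., -163.]), array([408., 122.])]
```

Emit:
step_arm(
  plan=[0.5, -0.17, 4.0, 0, 0, 0, 0.5, -0.17, 4.0, 0, 0, 0, 0.5, -0.17, 4.0, 0, 0, 0, 0.5, -0.17, 4.0, 0, 0, 0, 0.48, -0.16, 4.0, 0, 0, 0],
)

```text
time_s: 3.18
ee_pos: [409.7, 249.6, 126.8]
ee_rot: [179.9, -0.0, 89.8]
force: [0.3, 0.4, -0.6]
gripper_width: 90.7
gripper_force: 0.0
```

Emit:
step_arm(
  plan=[0, 0, 4.0, 0, 0, 0, 0, 0, 3.0, 0, 0, 0, 0, 0, 2.0, 0, 0, 0, 0, 0, 1.0, 0, 0, 0, 0, 0, 0, 0, 0, 0],
)

```text
time_s: 3.6
ee_pos: [408.3, 248.7, 25.9]
ee_rot: [-179.7, 0.2, 89.9]
force: [-0.2, -0.1, 0.2]
gripper_width: 91.4
gripper_force: 0.0
```

Emit:
step_arm(
  plan=[0, 0, 0, 0, 0, 0, 0, 0, 0, 0, 0, 0, 0, 0, 0, 0, 0, 0, 0, 0, 0, 0, 0, 0, 0, 0, 0, 0, 0, 0],
  hand=4.5,
  newtons=25,
)

```text
time_s: 4.02
ee_pos: [410.2, 251.4, 28.8]
ee_rot: [179.9, -0.0, 90.0]
force: [-0.4, -0.1, -0.7]
gripper_width: 60.5
gripper_force: 0.0
```

```bash
python3 - <<'E'
from h import *
s=sensors.state();print(s['ee_pos'],s['qvel'],s['gripper_width'])
p=viewer.grab_frame('wrist');save(p,'w2');s=sensors.state();print(s['ee_pos'],p['position'],s['gripper_width'])
E
```

```text
[410.20621386 251.35530051  28.76520948] [ 0.23393425  0.27326706  0.12864834 -0.01827305 -0.11616974  0.06810981] 60.47668040489554
[410.07129155 251.35172071  28.59404368] [409.80009455 332.44047996 186.02576773] 56.59237547227318
```

View pics/w2.png

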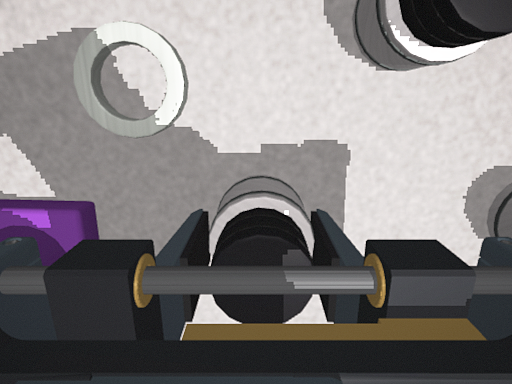

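The cap sits between the fingers at about (262,268). I check its y offset from the jaws.

```bash
python3 - <<'E'
from h import *
p=viewer.grab_frame('wrist');s=sensors.state();print(s['ee_pos'],p['position'],s['gripper_width'])
x,y=s['ee_pos'][:2]
for yy in (246,251,256,260): print(yy,[ (h.min(0).round(),h.max(0).round()) for h in (hullmask(p,x,yy,22,78,78),hullmask(p,x,yy,27,0,46),)])
E
```

```text
[410.30783306 251.46079354  28.5283228 ] [409.70115776 332.46641095 185.82948933] 53.04332735919113
246 [(array([208., 266.], dtype=float32), array([313., 355.], dtype=float32)), (array([208., 194.], dtype=float32), array([312., 315.], dtype=float32))]
251 [(array([207., 255.], dtype=float32), array([314., 346.], dtype=float32)), (array([207., 187.], dtype=float32), array([313., 307.], dtype=float32))]
256 [(array([206., 243.], dtype=float32), array([314., 336.], dtype=float32)), (array([207., 179.], dtype=float32), array([313., 299.], dtype=float32))]
260 [(array([206., 234.], dtype=float32), array([315., 329.], dtype=float32)), (array([206., 173.], dtype=float32), array([314., 293.], dtype=float32))]
```

Emit:
step_arm(
  plan=[0, 0, 0, 0, 0, 0, 0, 0, 0, 0, 0, 0, 0, 0, 0, 0, 0, 0, 0.45, 0, 0, 0, 0, 0, 0.4, 0, 0, 0, 0, 0],
  hand=6.5,
)

```text
time_s: 4.53
ee_pos: [409.7, 260.0, 27.8]
ee_rot: [-180.0, 0.0, 90.0]
force: [-0.3, 0.6, 0.4]
gripper_width: 65.0
gripper_force: 0.0
```

Emit:
step_arm(
  plan=[0, 0, 0, 0, 0, 0, 0, 0, 0, 0, 0, 0, 0, 0, 0, 0, 0, 0, 0, 0, 0, 0, 0, 0, 0, 0, 0, 0, 0, 0],
  hand=4.5,
  newtons=25,
)

```text
time_s: 4.95
ee_pos: [409.8, 259.8, 27.9]
ee_rot: [180.0, -0.0, 90.0]
force: [0.9, 1.8, -1.4]
gripper_width: 53.3
gripper_force: 25.0
```

Emit:
step_arm(
  plan=[0, 0, -0.5, 0, 0, 0, 0, 0, -1.0, 0, 0, 0, 0, 0, -2.0, 0, 0, 0, 0, 0, -2.0, 0, 0, 0, -1, 0.2, -1.5, 0, 0, 0],
)

```text
time_s: 5.37
ee_pos: [411.7, 250.4, 99.2]
ee_rot: [180.0, -0.0, 90.1]
force: [1.3, 0.3, -3.3]
gripper_width: 53.4
gripper_force: 25.0
```

Emit:
step_arm(
  plan=[-2, 0.48, 0, 0, 0, 0, -3, 0.48, 0, 0, 0, 0, -4, 0.48, 0, 0, 0, 0, -4, 0.48, 0, 0, 0, 0, -4, 0.48, 0, 0, 0, 0],
)

```text
time_s: 5.78
ee_pos: [434.8, 77.9, 97.9]
ee_rot: [-179.9, 0.0, 90.1]
force: [0.7, 0.4, -2.8]
gripper_width: 53.6
gripper_force: 25.0
```

Emit:
step_arm(
  plan=[-4, 0.48, 0, 0, 0, 0, -4, 0.48, 0, 0, 0, 0, -4, 0.48, 0, 0, 0, 0, -3, 0.48, 0, 0, 0, 0, -1, 0.48, 0, 0, 0, 0],
)

```text
time_s: 6.2
ee_pos: [459.2, -84.2, 98.0]
ee_rot: [-180.0, 0.1, 89.8]
force: [0.4, 0.7, -2.7]
gripper_width: 53.4
gripper_force: 25.0
```

Emit:
step_arm(
  plan=[0, 0, 0, 0, 0, 0, 0, 0, 0, 0, 0, 0, 0, 0, 0, 0, 0, 0],
)

```text
time_s: 6.45
ee_pos: [458.9, -79.3, 97.7]
ee_rot: [-179.9, -0.0, 90.0]
force: [0.1, 0.4, -3.1]
gripper_width: 53.2
gripper_force: 25.0
```

```bash
python3 - <<'E'
from h import *
p=viewer.grab_frame('wrist');save(p,'w3');s=sensors.state();print(s['ee_pos'],p['position'],s['gripper_width'],s['gripper_force'])
for n,z in (('tray_floor',4),('nozzle_top',165),('plunger_top',150)):
    print(n,[(np.round(d['location']).tolist(),round(d['score'],2),np.round(toworld(p,d['location'],z)[:2]).tolist()) for d in viewer.pinpoint(n,p)])
E
```

```text
[458.96394575 -79.10603951  97.74620533] [458.93999755   1.78703653 254.93827791] 53.64844908389603 24.999561309814453
tray_floor [([296.0, 123.0], 0.69, [488.0, -18.0])]
nozzle_top []
plunger_top []
```

View pics/w3.png

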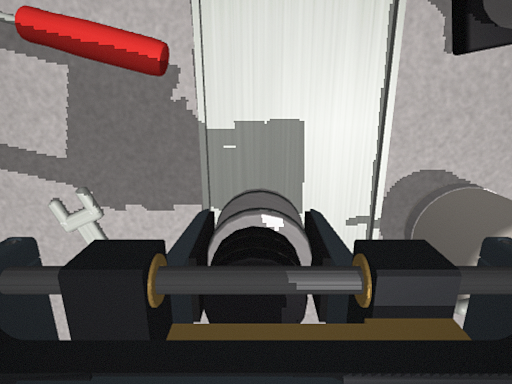

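The cell hangs straight over the tray floor: left rim near col 205, bottle at lower right, and the tray centre agrees at (487,-19). I place it, then take the cap.

Emit:
step_arm(
  plan=[0, 0, 2, 0, 0, 0, 0, 0, 2, 0, 0, 0, 0, 0, 1.5, 0, 0, 0, 0, 0, 0.7, 0, 0, 0, 0, 0, 0.3, 0, 0, 0],
)

```text
time_s: 7.07
ee_pos: [459.0, -79.6, 32.0]
ee_rot: [-179.9, -0.0, 90.1]
force: [0.4, -0.7, -3.3]
gripper_width: 53.1
gripper_force: 25.0
```

Emit:
step_arm(
  plan=[0, 0, 0, 0, 0, 0, 0, 0, 0, 0, 0, 0],
)

```text
time_s: 7.23
ee_pos: [460.4, -80.2, 33.5]
ee_rot: [179.9, 0.0, 90.0]
force: [0.3, 0.1, -2.8]
gripper_width: 53.2
gripper_force: 25.0
```

Emit:
step_arm(
  plan=[0, 0, 0, 0, 0, 0, 0, 0, 0, 0, 0, 0, 0, 0, -0.5, 0, 0, 0, 0, 0, -1.5, 0, 0, 0, 0, 0, -1.5, 0, 0, 0],
  hand=6.6,
)

```text
time_s: 7.65
ee_pos: [459.6, -80.3, 68.8]
ee_rot: [-180.0, 0.0, 90.0]
force: [0.3, -0.3, -0.1]
gripper_width: 66.1
gripper_force: 0.0
```

Emit:
step_arm(
  plan=[0, 0, 0, 0, 0, 0, 0, 0, 0, 0, 0, 0, 0, 0, 0, 0, 0, 0, 0, 0, 0, 0, 0, 0, 0, 0, 0, 0, 0, 0],
  hand=3.6,
  newtons=15,
)

```text
time_s: 8.07
ee_pos: [459.2, -80.2, 67.5]
ee_rot: [-179.9, -0.0, 90.0]
force: [-1.6, 0.1, 2.6]
gripper_width: 43.7
gripper_force: 15.0
```

```bash
python3 - <<'E'
from h import *
s=sensors.state();print(s['ee_pos'],s['gripper_width'],s['gripper_force'])
# square fit of rack from both cameras
for c in ('top','scene'):
    q=viewer.grab_frame(c); W=np.array([toworld(q,d['location'],20)[:2] for d in viewer.pinpoint('rack_hole0',q) if d['score']>.4])
    m=W.mean(0); o=m+[45,45]; N=[]
    # wells in circular order; estimate rotation
    a=np.array([np.arctan2(*(w-m)[::-1]) for w in W]); e=(a-np.pi/4+np.pi/4)%(np.pi/2)-np.pi/4
    print(c,len(W),m.round(1),np.degrees(e).round(1),np.linalg.norm(W-m,axis=1).round(),W.round().tolist())
E
```

```text
[459.17005524 -80.24728155  67.47664209] 43.72221394257671 15.000636130571365
top 4 [ 489.4 -318.5] [-3.4 -3.6 -6.4 -6. ] [55. 72. 69. 59.] [[448.0, -355.0], [442.0, -265.0], [533.0, -372.0], [535.0, -282.0]]
scene 3 [ 498.7 -308. ] [-20.4  18.8  -3. ] [70. 72. 47.] [[528.0, -371.0], [435.0, -276.0], [534.0, -276.0]]
```

The cap is gripped (43.7 mm opening). I lift it and go beyond the rack for a close look at the wells.

Emit:
step_arm(
  plan=[0, 0, -1, 0, 0, 0, 0, 0, -2, 0, 0, 0, -2, 0, -3, 0, 0, 0, -4, 0, -1, 0, 0, 0, -4, 0, -1, 0, 0, 0],
)

```text
time_s: 8.68
ee_pos: [460.5, -180.9, 149.4]
ee_rot: [179.8, 0.1, 90.2]
force: [0.1, 0.7, 0.1]
gripper_width: 43.8
gripper_force: 15.0
```

Emit:
step_arm(
  plan=[-4, 0.4, 0, 0, 0, 0, -4, 0.4, 0, 0, 0, 0, -4, 0.4, 0, 0, 0, 0, -4, 0.4, 0, 0, 0, 0, -3.5, 0.4, 0, 0, 0, 0],
)

```text
time_s: 9.1
ee_pos: [479.5, -378.0, 147.4]
ee_rot: [180.0, 0.0, 89.9]
force: [1.4, 0.4, -0.1]
gripper_width: 44.0
gripper_force: 15.0
```

Emit:
step_arm(
  plan=[-2, 0, 0, 0, 0, 0, -0.5, 0, 0, 0, 0, 0, 0, 0, 0, 0, 0, 0, 0, 0, 0, 0, 0, 0],
)

```text
time_s: 9.43
ee_pos: [479.4, -399.3, 147.3]
ee_rot: [-179.9, -0.1, 90.0]
force: [-0.3, -0.1, 0.1]
gripper_width: 43.7
gripper_force: 15.0
```

```bash
python3 - <<'E'
from h import *
p=viewer.grab_frame('wrist');save(p,'w4');s=sensors.state();print(s['ee_pos'],p['position'],s['gripper_width'],s['gripper_force'])
W=[(np.round(d['location']).tolist(),round(d['score'],2),np.round(toworld(p,d['location'],20)[:2],1).tolist()) for d in viewer.pinpoint('rack_hole0',p)]
for w in W: print(w)
g=cv2.cvtColor(p['img'],cv2.COLOR_RGB2GRAY)
c=cv2.HoughCircles(cv2.medianBlur(g,3),cv2.HOUGH_GRADIENT,1,50,param1=80,param2=16,minRadius=14,maxRadius=24)
if c is not None: print([(k.round().tolist(),toworld(p,k[:2],20)[:2].round(1).tolist()) for k in c[0]])
E
```

```text
[ 479.49087657 -398.860259    147.57327973] [ 479.40100252 -318.34727705  304.61053917] 43.52228707396896 14.999600797891617
([209.0, 149.0], 0.95, [432.3, -364.4])
([307.0, 158.0], 0.89, [523.9, -372.7])
([319.0, 55.0], 0.7, [530.1, -283.5])
([216.0, 42.0], 0.65, [442.2, -273.2])
[([214.0, 42.0, 20.0], [440.3, -273.8]), ([210.0, 148.0, 17.0], [433.7, -364.2]), ([304.0, 152.0, 17.0], [521.5, -367.9]), ([318.0, 54.0, 20.0], [529.1, -282.4])]
```

View pics/w4.png

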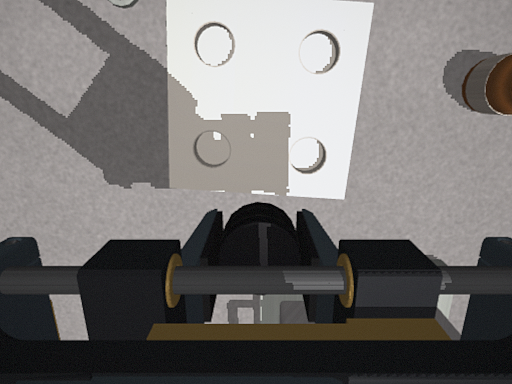

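The four wells show at (214,43), (319,52), (212,148) and (308,155). A square fit gives (432.6,-363.3), (522.2,-371.9), (530.8,-282.3) and (441.2,-273.7). I check where the cap sits in the jaws.

```bash
python3 - <<'E'
from h import *
p=viewer.grab_frame('wrist')
for dy in (-6,-3,0,3,6):
    h=hullmask(p,479.5,-398.9+dy,22,130,162);print(dy,h.min(0).round(),h.max(0).round())
g=p['img'].max(2);print(g[194:230:2,255:275:5].T)
E
```

```text
-6 [217. 209.] [301. 305.]
-3 [217. 204.] [301. 300.]
0 [217. 200.] [301. 295.]
3 [217. 195.] [301. 291.]
6 [217. 190.] [302. 286.]
[[173 158 167 174  63  10  20  19  11  10  14  15  13  16  27  21  22  19]
 [222 172 174 172  87  11  16  19   9  11  19  11  12  14  37  51  52  47]
 [234 167 170 163 153   8  16  24  15  16  16  26   9  14  30  54  49  48]
 [238 161 166 165 168   0  13  14  10  21  14  15  11  12  19  53  47  45]]
```

Emit:
step_arm(
  plan=[1.9, -2.35, 0, 0, 0, 0, 1.85, -2.35, 1, 0, 0, 0, 0, 0, 3, 0, 0, 0, 0, 0, 2.5, 0, 0, 0, 0, 0, 0, 0, 0, 0],
)

```text
time_s: 10.0
ee_pos: [430.0, -359.2, 79.4]
ee_rot: [-179.6, -0.3, 90.1]
force: [-0.5, 0.3, -1.4]
gripper_width: 43.7
gripper_force: 15.0
```

Emit:
step_arm(
  plan=[0, 0, 1.5, 0, 0, 0, 0, 0, 1.2, 0, 0, 0, 0, 0, 1.0, 0, 0, 0, 0, 0, 0.6, 0, 0, 0, 0, 0, 0, 0, 0, 0],
)

```text
time_s: 10.42
ee_pos: [432.6, -362.2, 39.5]
ee_rot: [-179.9, -0.1, 90.0]
force: [0.4, 0.1, -0.7]
gripper_width: 43.9
gripper_force: 15.0
```

Emit:
step_arm(
  plan=[0, 0, 0, 0, 0, 0, 0, 0, 0, 0, 0, 0],
)

```text
time_s: 10.58
ee_pos: [433.3, -363.1, 40.8]
ee_rot: [179.9, 0.1, 90.0]
force: [-0.5, -1.0, -0.6]
gripper_width: 43.5
gripper_force: 15.0
```

Emit:
step_arm(
  plan=[0, 0, 0.25, 0, 0, 0, 0, 0, 0, 0, 0, 0],
)

```text
time_s: 10.75
ee_pos: [432.8, -362.9, 37.7]
ee_rot: [180.0, 0.0, 90.0]
force: [-0.6, 0.8, -1.5]
gripper_width: 43.7
gripper_force: 15.0
```

Emit:
step_arm(
  plan=[0, 0, 0, 0, 0, 0, 0, 0, 0, 0, 0, 0, 0, 0, -1, 0, 0, 0, 0, 0, -3, 0, 0, 0, 0, 0, -4, 0, 0, 0],
  hand=6.6,
)

```text
time_s: 11.17
ee_pos: [431.1, -361.4, 116.4]
ee_rot: [-179.7, -0.3, 90.0]
force: [-0.1, -0.2, 0.3]
gripper_width: 65.9
gripper_force: 0.0
```

Emit:
step_arm(
  plan=[2.5, 0.3, -3, 0, 0, 0, 3, 0.5, -2.5, 0, 0, 0, 3.2, 0.6, -2.5, 0, 0, 0, 3.5, 0.6, -2, 0, 0, 0, 3.7, 0.6, -1.5, 0, 0, 0],
  hand=9.0,
)

```text
time_s: 11.58
ee_pos: [459.2, -203.0, 235.6]
ee_rot: [179.8, 0.1, 89.9]
force: [0.5, -0.5, 0.0]
gripper_width: 89.8
gripper_force: 0.0
```

Emit:
step_arm(
  plan=[4, 0.6, -1, 0, 0, 0, 4, 0.6, -1, 0, 0, 0, 4, 0.6, -1, 0, 0, 0, 4, 0.6, -1, 0, 0, 0, 4, 0.6, -1, 0, 0, 0],
)

```text
time_s: 12.0
ee_pos: [488.3, -1.9, 284.1]
ee_rot: [179.9, 0.0, 90.0]
force: [0.3, -0.2, -0.3]
gripper_width: 90.1
gripper_force: 0.0
```

Emit:
step_arm(
  plan=[4, 0.6, -0.5, 0, 0, 0, 4, 0.6, -0.5, 0, 0, 0, 4, 0.6, -0.5, 0, 0, 0, 4, 0.6, -0.5, 0, 0, 0, 3.5, 0.6, -0.5, 0, 0, 0],
)

```text
time_s: 12.42
ee_pos: [518.3, 193.7, 308.8]
ee_rot: [179.9, -0.0, 90.1]
force: [0.1, 0.6, 0.4]
gripper_width: 90.1
gripper_force: 0.0
```

Emit:
step_arm(
  plan=[2.5, 0, 0, 0, 0, 0, 1, 0, 0, 0, 0, 0, 0, 0, 0, 0, 0, 0, 0, 0, 0, 0, 0, 0],
)

```text
time_s: 12.75
ee_pos: [518.4, 225.6, 307.6]
ee_rot: [-180.0, 0.1, 90.0]
force: [-0.1, -0.6, -0.4]
gripper_width: 89.9
gripper_force: 0.0
```

```bash
python3 - <<'E'
from h import *
p=viewer.grab_frame('wrist');save(p,'w5');s=sensors.state();print(s['ee_pos'],p['position'])
for n,z in (('cap1_mid',62),('cell1_mid',23)):
    for d in viewer.pinpoint(n,p):
        u=d['location'];w=toworld(p,u,z)[:2];print(n,np.round(u),round(d['score'],2),w.round(1),[capfit(p,u,thr=t) for t in (70,80,90)] if z==62 else '')
E
```

```text
[518.43642697 224.96688854 307.63182113] [518.1830051  306.99164255 464.70214825]
cap1_mid [234.  39.] 0.78 [488.3 373.1] [(np.float64(486.4), np.float64(373.1), 1255, 1380), (np.float64(486.5), np.float64(373.2), 1273, 1380), (np.float64(486.5), np.float64(373.2), 1289, 1380)]
cell1_mid [237.  47.] 0.6 [488.3 369.6]
```

View pics/w5.png

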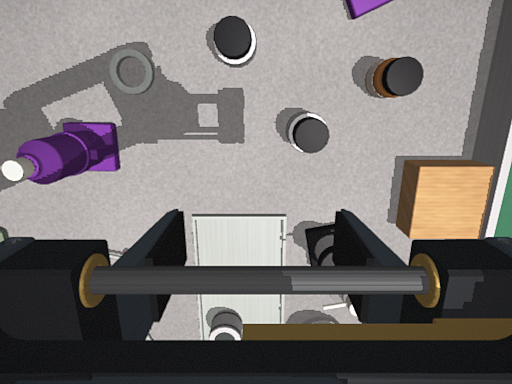

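The remaining caps are at (234,39), i.e. (486.5,373.2), and at (310,135). The first cell in the tray shows at (225,325), open. I go for the far one.

Emit:
step_arm(
  plan=[2.96, -0.64, 2.6, 0, 0, 0, 2.96, -0.64, 2.6, 0, 0, 0, 2.96, -0.64, 2.6, 0, 0, 0, 2.96, -0.64, 2.6, 0, 0, 0, 2.96, -0.64, 2.6, 0, 0, 0],
)

```text
time_s: 13.32
ee_pos: [486.9, 373.8, 176.8]
ee_rot: [180.0, -0.0, 89.9]
force: [0.4, 0.4, 0.5]
gripper_width: 90.4
gripper_force: 0.0
```

Emit:
step_arm(
  plan=[0, 0, 4, 0, 0, 0, 0, 0, 4, 0, 0, 0, 0, 0, 4, 0, 0, 0, 0, 0, 2, 0, 0, 0, 0, 0, 1, 0, 0, 0],
)

```text
time_s: 13.73
ee_pos: [485.2, 371.4, 23.9]
ee_rot: [-179.7, 0.2, 89.9]
force: [0.7, -0.5, -0.2]
gripper_width: 89.9
gripper_force: 0.0
```

Emit:
step_arm(
  plan=[0, 0, 0, 0, 0, 0, 0, 0, 0, 0, 0, 0],
)

```text
time_s: 13.9
ee_pos: [487.8, 373.9, 28.3]
ee_rot: [179.9, -0.0, 89.9]
force: [1.4, 0.2, -0.1]
gripper_width: 89.9
gripper_force: 0.0
```

```bash
python3 - <<'E'
from h import *
p=viewer.grab_frame('wrist');save(p,'w6');s=sensors.state();print(s['ee_pos'],p['position'])
x,y=s['ee_pos'][:2]
g=p['img'].max(2)
print(g[150:260:3,256],g[150:260:3,262])
for dy in (-3,0,3):
    h=hullmask(p,486.5,373.2+dy,27,0,46);k=hullmask(p,486.5,373.2+dy,22,46,78);print(dy,h.min(0).round(),h.max(0).round(),k.min(0).round(),k.max(0).round())
E
```

```text
[488.22314129 374.48134247  29.25183258] [487.54715018 455.01667241 185.61178606]
[215 199 133 134 133 135 134 136 128 224 222 169 132 124  42 116 116 117
 117 107  59 117 192 184 187 170  18  22  30  21  17  23  30  23  20  22
  43] [221 210 140 138 136 136 138 135 122 222 219 222 127 119  52 117 116 114
 113 114  76 117 255 255 255 168  23  18  24  24  22  18  21  18  21  13
  43]
-3 [205. 192.] [309. 313.] [204. 229.] [310. 353.]
0 [204. 188.] [310. 308.] [203. 224.] [310. 347.]
3 [204. 183.] [310. 303.] [203. 218.] [310. 341.]
```

Emit:
step_arm(
  plan=[-0.3, 0, 0, 0, 0, 0, 0, 0, 0, 0, 0, 0, 0, 0, 0, 0, 0, 0, 0, 0, 0, 0, 0, 0, 0, 0, 0, 0, 0, 0],
  hand=4.5,
  newtons=25,
)

```text
time_s: 14.37
ee_pos: [486.9, 371.4, 28.0]
ee_rot: [180.0, -0.0, 90.0]
force: [0.1, 0.5, 0.5]
gripper_width: 59.2
gripper_force: 0.0
```

Emit:
step_arm(
  plan=[0, 0, 0, 0, 0, 0, 0, 0, 0, 0, 0, 0, 0, 0, 0, 0, 0, 0, 0, 0, 0, 0, 0, 0],
)

```text
time_s: 14.7
ee_pos: [486.8, 371.3, 27.7]
ee_rot: [180.0, -0.0, 90.0]
force: [-1.1, -0.8, 3.3]
gripper_width: 53.4
gripper_force: 25.0
```

Emit:
step_arm(
  plan=[0, 0, -0.5, 0, 0, 0, 0, 0, -1.0, 0, 0, 0, 0, 0, -2.0, 0, 0, 0, -1, 0, -2.0, 0, 0, 0, -2.5, -0.2, -1.5, 0, 0, 0],
)

```text
time_s: 15.12
ee_pos: [485.9, 338.7, 99.3]
ee_rot: [179.8, -0.2, 90.1]
force: [0.5, 0.1, -1.9]
gripper_width: 53.2
gripper_force: 25.0
```

Emit:
step_arm(
  plan=[-4, -0.3, 0, 0, 0, 0, -4, -0.3, 0, 0, 0, 0, -4, -0.3, 0, 0, 0, 0, -4, -0.3, 0, 0, 0, 0, -4, -0.3, 0, 0, 0, 0],
)

```text
time_s: 15.53
ee_pos: [469.1, 134.5, 97.9]
ee_rot: [180.0, 0.0, 90.0]
force: [0.4, -0.3, -2.5]
gripper_width: 53.5
gripper_force: 25.0
```

Emit:
step_arm(
  plan=[-4, -0.3, 0, 0, 0, 0, -4, -0.3, 0, 0, 0, 0, -3, -0.3, 0, 0, 0, 0, -2, -0.2, 0, 0, 0, 0, -1, 0, 0, 0, 0, 0],
)

```text
time_s: 15.95
ee_pos: [457.9, -6.1, 97.9]
ee_rot: [-180.0, 0.0, 89.8]
force: [-0.9, -0.6, -3.2]
gripper_width: 53.2
gripper_force: 25.0
```

Emit:
step_arm(
  plan=[0, 0, 0, 0, 0, 0, 0, 0, 0, 0, 0, 0, 0, 0, 0, 0, 0, 0],
)

```text
time_s: 16.2
ee_pos: [459.0, -2.9, 97.6]
ee_rot: [180.0, -0.0, 90.0]
force: [0.6, -0.1, -2.2]
gripper_width: 54.0
gripper_force: 25.0
```

Emit:
step_arm(
  plan=[0, 0, 2, 0, 0, 0, 0, 0, 2, 0, 0, 0, 0, 0, 1.5, 0, 0, 0, 0, 0, 0.7, 0, 0, 0, 0, 0, 0.3, 0, 0, 0],
)

```text
time_s: 16.62
ee_pos: [458.0, -2.7, 31.6]
ee_rot: [-179.8, -0.0, 90.1]
force: [-8.8, 1.7, 23.8]
gripper_width: 53.5
gripper_force: 25.0
```

Emit:
step_arm(
  plan=[0, 0, 0, 0, 0, 0, 0, 0, 0, 0, 0, 0],
)

```text
time_s: 16.78
ee_pos: [459.5, -3.3, 33.0]
ee_rot: [179.9, 0.0, 90.1]
force: [0.6, -0.7, -1.4]
gripper_width: 53.4
gripper_force: 25.0
```

Emit:
step_arm(
  plan=[0, 0, 0, 0, 0, 0, 0, 0, 0, 0, 0, 0, 0, 0, -0.5, 0, 0, 0, 0, 0, -1.5, 0, 0, 0, 0, 0, -1.5, 0, 0, 0],
  hand=6.6,
)

```text
time_s: 17.2
ee_pos: [458.6, -3.9, 68.2]
ee_rot: [-180.0, 0.0, 90.0]
force: [0.1, -0.6, -0.1]
gripper_width: 65.8
gripper_force: 0.0
```

Emit:
step_arm(
  plan=[0, 0, 0, 0, 0, 0, 0, 0, 0, 0, 0, 0, 0, 0, 0, 0, 0, 0, 0, 0, 0, 0, 0, 0, 0, 0, 0, 0, 0, 0],
  hand=3.6,
  newtons=15,
)

```text
time_s: 17.62
ee_pos: [458.2, -3.8, 66.9]
ee_rot: [-179.9, 0.0, 90.0]
force: [-0.2, -0.7, 1.6]
gripper_width: 43.6
gripper_force: 15.0
```

Emit:
step_arm(
  plan=[0, 0, -1, 0, 0, 0, 0, 0, -2, 0, 0, 0, -1, 0, -3, 0, 0, 0, -3, 0, -1, 0, 0, 0, -3, 0, -1, 0, 0, 0],
)

```text
time_s: 18.03
ee_pos: [459.1, -74.0, 148.3]
ee_rot: [179.9, 0.0, 90.2]
force: [-0.1, -0.1, -0.8]
gripper_width: 43.6
gripper_force: 15.0
```

Emit:
step_arm(
  plan=[-4, -0.4, 0, 0, 0, 0, -4, -0.4, 0, 0, 0, 0, -4, -0.4, 0, 0, 0, 0, -4, -0.4, 0, 0, 0, 0, -3, -0.2, 0, 0, 0, 0],
)

```text
time_s: 18.45
ee_pos: [439.7, -266.5, 146.7]
ee_rot: [-179.9, 0.0, 89.9]
force: [0.3, -0.1, 0.3]
gripper_width: 43.6
gripper_force: 15.0
```

Emit:
step_arm(
  plan=[-1, 0, 0, 0, 0, 0, 0, 0, 0, 0, 0, 0, 0, 0, 0, 0, 0, 0],
)

```text
time_s: 18.7
ee_pos: [440.2, -273.2, 146.6]
ee_rot: [-179.9, -0.1, 89.9]
force: [0.3, 0.7, -0.5]
gripper_width: 44.0
gripper_force: 15.0
```

```bash
cat >> h.py <<'E'
def capinhand():
    p=viewer.grab_frame('wrist');e=sensors.state()['ee_pos'];g=p['img'].max(2)[185:225,250:272].min(1)
    print(e.round(1),'edge row',185+np.argmax(g<40),g)
    for dy in (-4,-2,0,2,4): print(dy,hullmask(p,e[0],e[1]+dy,22,e[2]-17.5,e[2]+14.5).min(0).round(1)[1],end=' ')
E
python3 -c "
from h import *
capinhand()"
```

```text
[ 440.4 -272.5  146.8] edge row 194 [148 155 156 151 151 150 154 160 102   0   0   0   8   2   5   6   5   1
   7   9  11   8   5   5   5   7  12  17  21  22  15  20  16  15  18  14
  19  14  17  15]
-4 204.8 -2 201.6 0 198.5 2 195.3 4 192.1
```

Emit:
step_arm(
  plan=[-0.35, 0.08, 1, 0, 0, 0, 0, 0, 2.5, 0, 0, 0, 0, 0, 2.5, 0, 0, 0, 0, 0, 1.0, 0, 0, 0, 0, 0, 0, 0, 0, 0],
)

```text
time_s: 19.17
ee_pos: [439.9, -275.1, 74.8]
ee_rot: [-179.7, -0.2, 90.1]
force: [-0.2, -0.2, -0.0]
gripper_width: 43.8
gripper_force: 15.0
```

Emit:
step_arm(
  plan=[0, 0, 1.3, 0, 0, 0, 0, 0, 1.0, 0, 0, 0, 0, 0, 0.8, 0, 0, 0, 0, 0, 0.6, 0, 0, 0, 0, 0, 0.2, 0, 0, 0],
)

```text
time_s: 19.58
ee_pos: [441.3, -277.0, 37.9]
ee_rot: [-180.0, -0.0, 90.0]
force: [0.4, 0.0, -0.8]
gripper_width: 43.9
gripper_force: 15.0
```

Emit:
step_arm(
  plan=[0, 0, 0, 0, 0, 0, 0, 0, 0, 0, 0, 0],
)

```text
time_s: 19.75
ee_pos: [441.7, -277.5, 38.7]
ee_rot: [180.0, 0.0, 90.0]
force: [-0.8, -0.4, -0.6]
gripper_width: 43.8
gripper_force: 15.0
```

Emit:
step_arm(
  plan=[0, 0, 0, 0, 0, 0, 0, 0, 0, 0, 0, 0, 0, 0, -1, 0, 0, 0, 0, 0, -3, 0, 0, 0, 0, 0, -4, 0, 0, 0],
  hand=6.6,
)

```text
time_s: 20.17
ee_pos: [439.7, -276.2, 117.7]
ee_rot: [-179.7, -0.2, 90.0]
force: [1.5, -0.7, -0.3]
gripper_width: 66.2
gripper_force: 0.0
```

Emit:
step_arm(
  plan=[2.5, 0.4, -3, 0, 0, 0, 3, 0.8, -2.5, 0, 0, 0, 3.2, 1, -2.5, 0, 0, 0, 3.5, 1, -2, 0, 0, 0, 3.7, 1, -1.5, 0, 0, 0],
  hand=9.0,
)

```text
time_s: 20.58
ee_pos: [484.2, -117.5, 236.8]
ee_rot: [179.7, 0.1, 89.9]
force: [1.5, 0.4, -0.9]
gripper_width: 90.0
gripper_force: 0.0
```

Emit:
step_arm(
  plan=[3.9, 1, -0.5, 0, 0, 0, 3.9, 1, -0.5, 0, 0, 0, 3.9, 1, -0.5, 0, 0, 0, 3.9, 1, 0, 0, 0, 0, 3.9, 1, 0, 0, 0, 0],
)

```text
time_s: 21.0
ee_pos: [533.6, 78.6, 250.1]
ee_rot: [179.9, -0.0, 90.0]
force: [1.5, -0.9, 0.0]
gripper_width: 90.4
gripper_force: 0.0
```

Emit:
step_arm(
  plan=[3.9, 1, 0, 0, 0, 0, 3.5, 1, 0, 0, 0, 0, 2, 0.5, 0, 0, 0, 0, 0, 0, 0, 0, 0, 0, 0, 0, 0, 0, 0, 0],
)

```text
time_s: 21.42
ee_pos: [558.3, 171.3, 248.8]
ee_rot: [180.0, 0.0, 90.1]
force: [-0.5, -0.5, 0.4]
gripper_width: 90.1
gripper_force: 0.0
```

```bash
python3 - <<'E'
from h import *
p=viewer.grab_frame('wrist');save(p,'w7');s=sensors.state();print(s['ee_pos'],p['position'])
for d in viewer.pinpoint('cap1_mid',p):
        u=d['location'];w=toworld(p,u,62)[:2];print(np.round(u),round(d['score'],2),w.round(1),[capfit(p,u,thr=t) for t in (60,70,80)])
q=viewer.grab_frame('top')
a=q['img'][90:310,90:430][:,:,::-1]; cv2.imwrite('pics/top1.png',cv2.resize(a,(800,518),interpolation=cv2.INTER_CUBIC))
E
```

```text
[558.13247404 170.31224931 248.86004859] [557.89996675 252.64745435 405.98245592]
[190. 332.] 0.48 [464.1 -55.4] [(np.float64(460.5), np.float64(-63.8), 33866, 1255), (np.float64(536.8), np.float64(-44.2), 44705, 1244), (np.float64(539.3), np.float64(-20.2), 57283, 1261)]
```

View pics/top1.png

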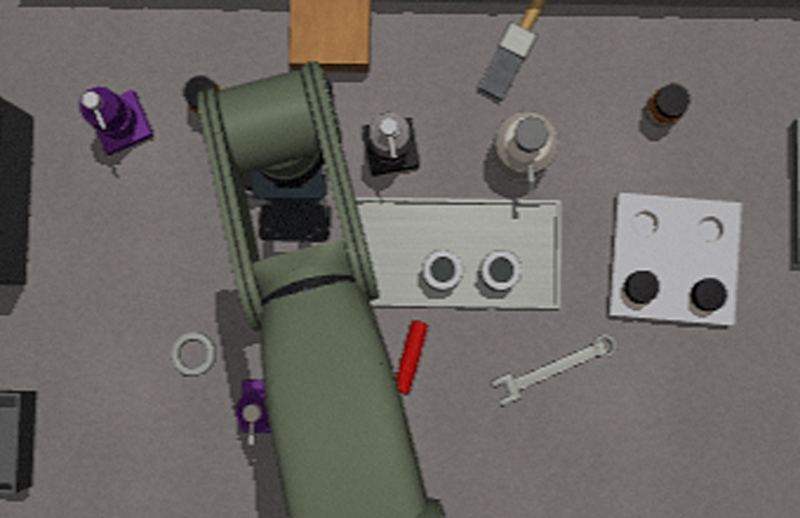

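The top view shows two caps in the rack at (641,287) and (709,294), and two open cells in the tray at (441,270) and (500,270). I check the wrist frame for the third cell.

View pics/w7.png

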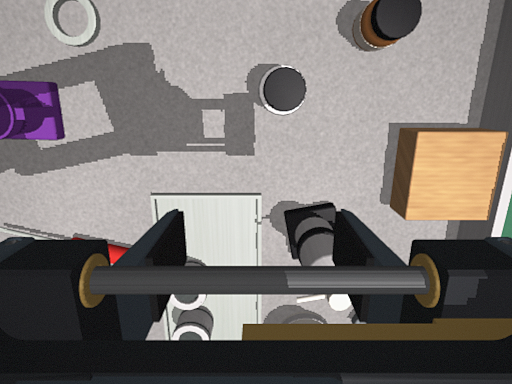

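```bash
python3 - <<'E'
from h import *
p=viewer.grab_frame('wrist')
g=p['img'].max(2); m=(g<85).astype(np.uint8);m[205:]=0;m=cv2.morphologyEx(m,cv2.MORPH_OPEN,np.ones((5,5),np.uint8))
n,l,s,c=cv2.connectedComponentsWithStats(m)
for i in range(1,n):
  if s[i,4]>150: print(s[i],c[i].round(),[capfit(p,c[i],thr=t) for t in (60,80,90)])
E
```

```text
[ 369    0   52   38 1640] [394.  17.] [(np.float64(693.0), np.float64(328.6), 1182, 2430), (np.float64(691.7), np.float64(326.1), 1625, 2402), (np.float64(691.3), np.float64(325.9), 1667, 2399)]
[ 481    0   31  130 2577] [500.  77.] [(np.float64(693.0), np.float64(328.6), 1182, 2430), (np.float64(811.3), np.float64(275.1), 2213, 2484), (np.float64(781.6), np.float64(218.0), 69, 2042)]
[ 263   66   42   43 1298] [282.  86.] [(np.float64(693.0), np.float64(328.6), 1182, 2430), (np.float64(579.3), np.float64(262.2), 1084, 1558), (np.float64(583.3), np.float64(259.8), 1466, 1553)]
[   0   81   64   56 1629] [ 33. 108.] [(np.float64(564.1), np.float64(74.0), 7480, 1324), (np.float64(303.8), np.float64(248.2), 633, 2311), (np.float64(314.1), np.float64(237.6), 1725, 2212)]
[  0  98  10  35 264] [  4. 116.] [(np.float64(459.7), np.float64(-65.5), 33881, 1255), (np.float64(280.5), np.float64(230.7), 251, 2291), (np.float64(280.7), np.float64(231.0), 276, 2292)]
[400 128  16  25 263] [409. 138.] [(np.float64(693.0), np.float64(328.6), 1182, 2430), (np.float64(718.1), np.float64(162.4), 61, 1649), (np.float64(721.7), np.float64(171.8), 1383, 1684)]
[494 131  18  71 372] [503. 167.] [(np.float64(801.5), np.float64(19.1), 7748, 1512), (np.float64(810.0), np.float64(226.7), 51, 2183), (np.float64(781.6), np.float64(218.0), 69, 2042)]
[391 163  18  42 454] [399. 186.] [(np.float64(801.5), np.float64(19.1), 7748, 1512), (np.float64(726.6), np.float64(144.5), 56, 1626), (np.float64(721.7), np.float64(171.8), 1383, 1684)]
```

The third cap shows at (283,90), i.e. (583,260).

Emit:
step_arm(
  plan=[1.8, 0.5, 2.5, 0, 0, 0, 1.8, 0.5, 2.5, 0, 0, 0, 1.8, 0.5, 2.5, 0, 0, 0, 1.8, 0.5, 2.5, 0, 0, 0, 1.75, 0.5, 2.5, 0, 0, 0],
)

```text
time_s: 22.03
ee_pos: [583.8, 259.5, 122.8]
ee_rot: [180.0, -0.0, 89.9]
force: [-0.1, -0.4, -0.2]
gripper_width: 90.2
gripper_force: 0.0
```

Emit:
step_arm(
  plan=[0, 0, 4, 0, 0, 0, 0, 0, 3, 0, 0, 0, 0, 0, 1.6, 0, 0, 0, 0, 0, 1, 0, 0, 0, 0, 0, 0, 0, 0, 0],
)

```text
time_s: 22.45
ee_pos: [582.4, 258.5, 25.4]
ee_rot: [-179.8, 0.1, 89.9]
force: [-0.2, -0.1, -0.5]
gripper_width: 90.1
gripper_force: 0.0
```

Emit:
step_arm(
  plan=[0, 0, 0, 0, 0, 0, 0, 0, 0, 0, 0, 0],
)

```text
time_s: 22.62
ee_pos: [584.8, 260.1, 29.2]
ee_rot: [179.8, -0.1, 90.0]
force: [0.4, 0.7, -0.6]
gripper_width: 89.8
gripper_force: 0.0
```

```bash
python3 - <<'E'
from h import *
p=viewer.grab_frame('wrist');save(p,'w8');s=sensors.state();e=s['ee_pos'];print(e)
g=p['img'].max(2)
print(g[165:250:2,262])
for dy in (-6,-3,0,3,6):
    h=hullmask(p,e[0],e[1]+dy,27,0,46);k=hullmask(p,e[0],e[1]+dy,22,46,78);print(dy,h.min(0).round(),h.max(0).round(),k.min(0).round())
E
```

```text
[584.83530547 260.20391558  29.34604001]
[131 133 136 138 133 127 231 220 223 224 204 131 110  50 120 120 122 118
 121 120 124  47 120 120 156 255 255 255 249 184   0  25  24  22  27  23
  25  24  25  23  25  26  26]
-6 [208. 195.] [311. 315.] [207. 233.]
-3 [207. 190.] [312. 310.] [207. 227.]
0 [207. 186.] [312. 306.] [207. 221.]
3 [207. 181.] [312. 301.] [206. 216.]
6 [206. 177.] [313. 296.] [206. 210.]
```

Emit:
step_arm(
  plan=[-0.3, 0, 0, 0, 0, 0, 0, 0, 0, 0, 0, 0, 0, 0, 0, 0, 0, 0, 0, 0, 0, 0, 0, 0, 0, 0, 0, 0, 0, 0],
  hand=4.5,
  newtons=25,
)

```text
time_s: 23.08
ee_pos: [583.5, 257.1, 27.6]
ee_rot: [180.0, -0.0, 90.0]
force: [-1.3, 0.3, -0.2]
gripper_width: 59.4
gripper_force: 0.0
```

Emit:
step_arm(
  plan=[0, 0, 0, 0, 0, 0, 0, 0, 0, 0, 0, 0, 0, 0, 0, 0, 0, 0, 0, 0, 0, 0, 0, 0],
)

```text
time_s: 23.42
ee_pos: [583.7, 257.1, 27.4]
ee_rot: [180.0, -0.0, 90.0]
force: [1.4, 0.6, 0.3]
gripper_width: 53.7
gripper_force: 25.0
```

Emit:
step_arm(
  plan=[0, 0, -0.5, 0, 0, 0, 0, 0, -1.0, 0, 0, 0, 0, 0, -2.0, 0, 0, 0, 0, -1, -2.0, 0, 0, 0, -1, -2.5, -1.5, 0, 0, 0],
)

```text
time_s: 23.83
ee_pos: [551.7, 248.9, 99.3]
ee_rot: [179.7, -0.2, 90.0]
force: [1.4, 0.2, -2.6]
gripper_width: 53.5
gripper_force: 25.0
```

Emit:
step_arm(
  plan=[-1.5, -3.5, 0, 0, 0, 0, -2, -3.5, 0, 0, 0, 0, -3, -1.5, 0, 0, 0, 0, -3.5, -0.4, 0, 0, 0, 0, -3.5, 0, 0, 0, 0, 0],
)

```text
time_s: 24.25
ee_pos: [457.1, 111.3, 97.9]
ee_rot: [-179.9, 0.0, 90.2]
force: [1.0, -0.1, -3.1]
gripper_width: 53.7
gripper_force: 25.0
```

Emit:
step_arm(
  plan=[-2.5, 0, 0, 0, 0, 0, -1.2, 0, 0, 0, 0, 0, -0.3, 0, 0, 0, 0, 0, 0, 0, 0, 0, 0, 0, 0, 0, 0, 0, 0, 0],
)

```text
time_s: 24.67
ee_pos: [459.7, 72.6, 97.6]
ee_rot: [180.0, -0.0, 90.0]
force: [-1.3, 1.1, -3.2]
gripper_width: 53.7
gripper_force: 25.0
```

Emit:
step_arm(
  plan=[0, 0, 2, 0, 0, 0, 0, 0, 2, 0, 0, 0, 0, 0, 1.5, 0, 0, 0, 0, 0, 0.7, 0, 0, 0, 0, 0, 0.25, 0, 0, 0],
)

```text
time_s: 25.08
ee_pos: [458.8, 72.9, 31.8]
ee_rot: [-179.9, 0.0, 90.1]
force: [0.3, -0.3, -3.3]
gripper_width: 53.5
gripper_force: 25.0
```

Emit:
step_arm(
  plan=[0, 0, 0, 0, 0, 0, 0, 0, 0, 0, 0, 0],
)

```text
time_s: 25.25
ee_pos: [460.2, 72.6, 33.4]
ee_rot: [179.9, -0.0, 90.0]
force: [-0.1, -0.7, -4.4]
gripper_width: 53.5
gripper_force: 25.0
```

Emit:
step_arm(
  plan=[0, 0, 0, 0, 0, 0, 0, 0, 0, 0, 0, 0, 0, 0, -0.5, 0, 0, 0, 0, 0, -1.5, 0, 0, 0, 0, 0, -1.5, 0, 0, 0],
  hand=6.6,
)

```text
time_s: 25.67
ee_pos: [459.4, 72.0, 68.8]
ee_rot: [-180.0, 0.0, 90.0]
force: [0.1, -0.5, 0.6]
gripper_width: 65.8
gripper_force: 0.0
```

Emit:
step_arm(
  plan=[0, 0, 0, 0, 0, 0, 0, 0, 0, 0, 0, 0, 0, 0, 0, 0, 0, 0, 0, 0, 0, 0, 0, 0, 0, 0, 0, 0, 0, 0],
  hand=3.6,
  newtons=15,
)

```text
time_s: 26.08
ee_pos: [458.9, 72.0, 67.4]
ee_rot: [-179.9, 0.0, 90.0]
force: [0.4, -0.2, 2.2]
gripper_width: 43.6
gripper_force: 15.0
```

Emit:
step_arm(
  plan=[0, 0, -1, 0, 0, 0, 0, 0, -2, 0, 0, 0, -1, 0, -3, 0, 0, 0, -3, 0, -1, 0, 0, 0, -3, 0, -1, 0, 0, 0],
)

```text
time_s: 26.5
ee_pos: [460.0, 1.9, 148.7]
ee_rot: [179.9, 0.0, 90.2]
force: [0.3, -0.1, 0.0]
gripper_width: 43.7
gripper_force: 15.0
```

Emit:
step_arm(
  plan=[-4, 0, 0, 0, 0, 0, -4, 0, 0, 0, 0, 0, -4, 0, 0, 0, 0, 0, -4, 0, 0, 0, 0, 0, -4, 0, 0, 0, 0, 0],
)

```text
time_s: 26.92
ee_pos: [458.8, -199.7, 147.2]
ee_rot: [-179.9, -0.0, 90.0]
force: [0.9, 0.4, -0.9]
gripper_width: 43.6
gripper_force: 15.0
```

Emit:
step_arm(
  plan=[-4, 1.0, 0, 0, 0, 0, -3, 2.0, 0, 0, 0, 0, -1.5, 2.0, 0, 0, 0, 0, 0, 1.2, 0, 0, 0, 0, 0, 0, 0, 0, 0, 0],
)

```text
time_s: 27.33
ee_pos: [523.2, -284.2, 146.4]
ee_rot: [180.0, -0.0, 89.9]
force: [1.2, 0.1, 0.3]
gripper_width: 44.1
gripper_force: 15.0
```

Emit:
step_arm(
  plan=[0, 0, 0, 0, 0, 0, 0, 0, 0, 0, 0, 0],
)

```text
time_s: 27.5
ee_pos: [520.3, -282.1, 147.0]
ee_rot: [-179.9, -0.1, 90.0]
force: [-0.9, 0.1, 0.1]
gripper_width: 43.6
gripper_force: 15.0
```

```bash
python3 -c "
from h import *
capinhand()"
```

```text
[ 520.3 -282.   147.4] edge row 194 [152 135 130 151 142 107 139 130 101   0   0   0   6  16  18  14  12  14
  10  15  15  16  15  14  14  11  12  15  18  28  26  25  23  24  20  18
  23  24  23  24]
-4 205.8 -2 202.7 0 199.5 2 196.4 4 193.2
```

Emit:
step_arm(
  plan=[-0.35, 1.05, 1, 0, 0, 0, 0, 0, 2.5, 0, 0, 0, 0, 0, 2.5, 0, 0, 0, 0, 0, 1.0, 0, 0, 0, 0, 0, 0, 0, 0, 0],
)

```text
time_s: 27.97
ee_pos: [530.3, -285.2, 74.9]
ee_rot: [-179.7, -0.2, 90.0]
force: [-0.5, -0.1, -0.1]
gripper_width: 43.7
gripper_force: 15.0
```

Emit:
step_arm(
  plan=[0, 0, 1.3, 0, 0, 0, 0, 0, 1.0, 0, 0, 0, 0, 0, 0.8, 0, 0, 0, 0, 0, 0.6, 0, 0, 0, 0, 0, 0.2, 0, 0, 0],
)

```text
time_s: 28.38
ee_pos: [531.7, -286.2, 38.2]
ee_rot: [-180.0, -0.0, 90.0]
force: [-0.3, 0.4, -0.4]
gripper_width: 43.7
gripper_force: 15.0
```

Emit:
step_arm(
  plan=[0, 0, 0, 0, 0, 0, 0, 0, 0, 0, 0, 0],
)

```text
time_s: 28.55
ee_pos: [532.2, -286.6, 39.2]
ee_rot: [180.0, 0.0, 90.0]
force: [-1.1, -0.2, -0.4]
gripper_width: 43.5
gripper_force: 15.0
```

Emit:
step_arm(
  plan=[0, 0, 0, 0, 0, 0, 0, 0, 0, 0, 0, 0, 0, 0, -1, 0, 0, 0, 0, 0, -3, 0, 0, 0, 0, 0, -4, 0, 0, 0],
  hand=6.6,
)

```text
time_s: 28.97
ee_pos: [530.1, -285.4, 117.7]
ee_rot: [-179.7, -0.2, 90.0]
force: [0.1, -0.7, -0.2]
gripper_width: 65.6
gripper_force: 0.0
```

Emit:
step_arm(
  plan=[0, 0, -4, 0, 0, 0, 0, 0, -4, 0, 0, 0, 0, 0, -4, 0, 0, 0, 0, 0, -2, 0, 0, 0, 0, 0, 0, 0, 0, 0],
)

```text
time_s: 29.38
ee_pos: [534.1, -287.6, 266.5]
ee_rot: [179.3, 0.4, 90.0]
force: [-0.3, 1.1, 0.4]
gripper_width: 66.2
gripper_force: 0.0
```

Emit:
step_arm(
  plan=[2, 1.7, 0, 0, 0, 0, 2.5, 2, 0, 0, 0, 0, 2.5, 2, 0, 0, 0, 0, 1.5, 1.2, 0, 0, 0, 0, 0, 0, 0, 0, 0, 0],
  hand=0,
)

```text
time_s: 29.8
ee_pos: [602.6, -198.1, 258.0]
ee_rot: [-180.0, -0.1, 90.2]
force: [0.4, -0.4, -0.7]
gripper_width: 35.8
gripper_force: 0.0
```

Emit:
step_arm(
  plan=[0, 0, 0, 0, 0, 0, 0, 0, 0, 0, 0, 0, 0, 0, 0, 0, 0, 0],
)

```text
time_s: 30.05
ee_pos: [600.1, -202.3, 258.8]
ee_rot: [-180.0, 0.0, 89.9]
force: [0.6, 1.1, -0.6]
gripper_width: 15.5
gripper_force: 0.0
```

```bash
python3 - <<'E'
from h import *
p=viewer.grab_frame('wrist');save(p,'w9');s=sensors.state();print(s['ee_pos'],p['position'],s['gripper_width'])
q=viewer.grab_frame('top');r=viewer.grab_frame('scene')
save(q,'top2')
for n,z in (('plunger_top',150),('nozzle_top',165),('cell1_mid',27),('cap1_mid',36)):
  for k,c in (('w',p),('t',q),('s',r)):
    print(n,k,[(np.round(d['location']).tolist(),round(d['score'],2),toworld(c,d['location'],z)[:2].round(1).tolist()) for d in viewer.pinpoint(n,c)])
a=np.hstack([cv2.resize(p['img'][:230],(400,180)),cv2.resize(q['img'][100:260,180:420],(400,267))[:180]]);b=cv2.resize(r['img'][150:350,120:340],(660,600))
cv2.imwrite('pics/s2.png',b[:,:,::-1])
E
```

```text
[ 600.16067682 -202.40395046  258.86532789] [ 600.1725589  -121.05284402  415.92819242] 11.648704625363647
plunger_top w [([291.0, 84.0], 0.64, [626.2, -111.3])]
plunger_top t [([315.0, 145.0], 0.57, [632.3, -108.5])]
plunger_top s [([279.0, 238.0], 0.68, [625.7, -102.5]), ([209.0, 294.0], 0.29, [571.9, -327.8]), ([183.0, 275.0], 0.15, [490.9, -322.0])]
nozzle_top w []
nozzle_top t [([256.0, 142.0], 0.63, [634.9, 69.8]), ([129.0, 134.0], 0.63, [653.2, 447.6]), ([196.0, 266.0], 0.37, [266.4, 236.5])]
nozzle_top s [([377.0, 121.0], 0.55, [658.7, 437.3]), ([313.0, 196.0], 0.52, [636.8, 56.8])]
cell1_mid w []
cell1_mid t [([276.0, 205.0], 0.54, [457.0, 2.0])]
cell1_mid s [([184.0, 280.0], 0.28, [442.6, -279.0])]
cap1_mid w [([138.0, 217.0], 0.65, [438.6, -273.9])]
cap1_mid t []
cap1_mid s [([184.0, 279.0], 0.71, [445.2, -280.9])]
```

View pics/w9.png

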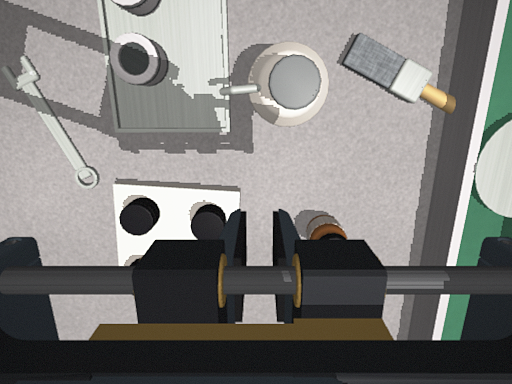

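View pics/s2.png

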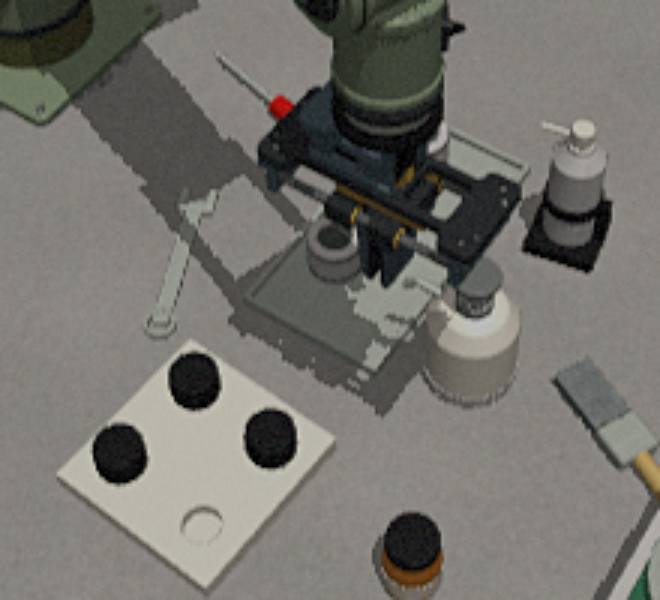

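The pump head is at (294,82) in the wrist view, and three caps sit flush in the rack with one well empty. I check the caps numerically, move over the plunger, and look at the cells.

Emit:
step_arm(
  plan=[2.4, 0.7, 0, 0, 0, 0, 2.4, 0.7, 0, 0, 0, 0, 2.4, 0.7, 2, 0, 0, 0, 2, 0.7, 3, 0, 0, 0, 0, 0, 2.5, 0, 0, 0],
)

```text
time_s: 31.22
ee_pos: [630.1, -105.7, 183.1]
ee_rot: [179.9, -0.1, 90.2]
force: [-1.0, -0.1, -0.8]
gripper_width: 0.3
gripper_force: 0.0
```

Emit:
step_arm(
  plan=[0, 0, 0, 0, 0, 0, 0, 0, 0, 0, 0, 0, 0, 0, 0, 0, 0, 0],
)

```text
time_s: 31.47
ee_pos: [629.8, -110.1, 185.4]
ee_rot: [179.9, 0.0, 90.0]
force: [0.1, 0.9, 0.5]
gripper_width: 0.4
gripper_force: 0.0
```

```bash
python3 - <<'E'
from h import *
p=viewer.grab_frame('wrist');save(p,'w10');s=sensors.state();print(s['ee_pos'],s['gripper_width'],s['force'])
q=viewer.grab_frame('top')
for n,c in (('top',q),):
  for uv in ((441/2.353+90,270/2.353+90),(500/2.353+90,270/2.353+90)): print(toworld(c,uv,50)[:2].round())
for uv in ((641,287),(709,294),(645,222)):
  u=np.array(uv)/2.353+90; print('cap',u.round(),[capfit(q,u,20,52,thr=t) for t in (60,80)])
a=q['img'][140:240,220:420][:,:,::-1]; cv2.imwrite('pics/top3.png',cv2.resize(a,(800,400),interpolation=cv2.INTER_CUBIC))
E
```

```text
[ 630.05308233 -110.28617336  186.00498641] 0.7428691769479515 [ 0.64835388 -0.44112034  0.46596666]
[458.  -1.]
[459. -80.]
cap [362. 212.] [(np.float64(441.4), np.float64(-272.4), 156, 176), (np.float64(441.7), np.float64(-272.0), 168, 176)]
cap [391. 215.] [(np.float64(432.2), np.float64(-362.8), 156, 184), (np.float64(432.9), np.float64(-363.6), 169, 184)]
cap [364. 184.] [(np.float64(531.7), np.float64(-281.9), 154, 177), (np.float64(532.0), np.float64(-281.6), 167, 177)]
```

View pics/top3.png

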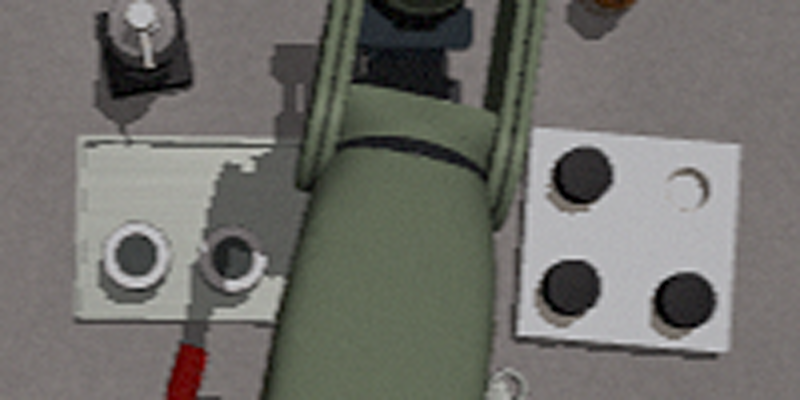

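The caps match the fitted wells within 2 mm, and two cells stand open in the tray. The third is hidden by the arm here but was seen standing in the wrist view. I press the pump.

Emit:
step_arm(
  plan=[0, 0, 1.0, 0, 0, 0, 0, 0, 1.0, 0, 0, 0, 0, 0, 0.7, 0, 0, 0, 0, 0, 0.5, 0, 0, 0, 0, 0, 0.4, 0, 0, 0],
)

```text
time_s: 31.98
ee_pos: [629.6, -110.0, 148.4]
ee_rot: [179.9, 0.1, 90.0]
force: [-0.8, -1.5, 8.4]
gripper_width: 0.3
gripper_force: 4.2
```

Emit:
step_arm(
  plan=[0, 0, 0.2, 0, 0, 0, 0, 0, 0.1, 0, 0, 0, 0, 0, 0, 0, 0, 0],
)

```text
time_s: 32.23
ee_pos: [629.6, -110.0, 146.0]
ee_rot: [179.9, 0.1, 90.0]
force: [-0.8, -0.9, 10.0]
gripper_width: 0.6
gripper_force: 4.5
```

Emit:
step_arm(
  plan=[0, 0, 0.15, 0, 0, 0, 0, 0, 0.1, 0, 0, 0, 0, 0, 0, 0, 0, 0, 0, 0, 0, 0, 0, 0],
)

```text
time_s: 32.57
ee_pos: [629.6, -110.0, 144.3]
ee_rot: [179.8, 0.1, 90.0]
force: [-1.5, -0.6, 11.2]
gripper_width: 0.4
gripper_force: 5.4
```

Emit:
step_arm(
  plan=[0, 0, 0.1, 0, 0, 0, 0, 0, 0.1, 0, 0, 0, 0, 0, 0, 0, 0, 0, 0, 0, 0, 0, 0, 0],
)

```text
time_s: 32.9
ee_pos: [629.6, -110.0, 144.2]
ee_rot: [179.8, 0.1, 90.0]
force: [-4.0, -0.2, 18.7]
gripper_width: 0.6
gripper_force: 9.6
```

The force jumped at z = 144, so that is the stop. I release, press again, and release.

Emit:
step_arm(
  plan=[0, 0, -0.8, 0, 0, 0, 0, 0, -1, 0, 0, 0, 0, 0, -1.2, 0, 0, 0, 0, 0, -0.5, 0, 0, 0, 0, 0, 0, 0, 0, 0],
)

```text
time_s: 33.32
ee_pos: [629.2, -109.5, 175.9]
ee_rot: [179.9, 0.0, 90.0]
force: [0.1, 0.2, 0.0]
gripper_width: 0.6
gripper_force: 0.0
```

Emit:
step_arm(
  plan=[0, 0, 0, 0, 0, 0, 0, 0, 0, 0, 0, 0, 0, 0, 0, 0, 0, 0, 0, 0, 0, 0, 0, 0],
)

```text
time_s: 33.65
ee_pos: [628.6, -109.3, 174.4]
ee_rot: [-179.9, -0.0, 90.0]
force: [-0.6, 0.6, -0.1]
gripper_width: 0.8
gripper_force: 0.0
```

Emit:
step_arm(
  plan=[0, 0, 1.0, 0, 0, 0, 0, 0, 1.0, 0, 0, 0, 0, 0, 0.8, 0, 0, 0, 0, 0, 0.5, 0, 0, 0, 0, 0, 0.2, 0, 0, 0],
)

```text
time_s: 34.07
ee_pos: [630.0, -109.6, 144.1]
ee_rot: [179.8, 0.0, 90.0]
force: [-6.6, 1.7, 31.0]
gripper_width: 0.2
gripper_force: 15.7
```

Emit:
step_arm(
  plan=[0, 0, 0, 0, 0, 0, 0, 0, 0, 0, 0, 0, 0, 0, 0, 0, 0, 0, 0, 0, 0, 0, 0, 0],
)

```text
time_s: 34.4
ee_pos: [630.0, -109.6, 144.2]
ee_rot: [179.7, 0.1, 90.0]
force: [-3.5, 0.3, 21.6]
gripper_width: 0.6
gripper_force: 10.5
```

Emit:
step_arm(
  plan=[0, 0, -0.8, 0, 0, 0, 0, 0, -1, 0, 0, 0, 0, 0, -1.2, 0, 0, 0, 0, 0, -2.5, 0, 0, 0, 0, 0, -2.5, 0, 0, 0],
)

```text
time_s: 34.82
ee_pos: [627.9, -109.2, 218.8]
ee_rot: [-179.7, -0.0, 90.0]
force: [1.3, 0.0, -0.1]
gripper_width: 0.2
gripper_force: 0.0
```

Emit:
step_arm(
  plan=[0, 0, -2.5, 0, 0, 0, 0, 0, 0, 0, 0, 0, 0, 0, 0, 0, 0, 0, 0, 0, 0, 0, 0, 0],
)

```text
time_s: 35.15
ee_pos: [628.2, -109.3, 243.6]
ee_rot: [-179.8, -0.0, 90.0]
force: [0.3, -0.0, 0.0]
gripper_width: 0.4
gripper_force: 0.0
```

```bash
python3 - <<'E'
from h import *
p=viewer.grab_frame('wrist');save(p,'w11');s=sensors.state();print(s['ee_pos'],s['gripper_width'],s['force'])
print([(np.round(d['location']).tolist(),round(d['score'],2),toworld(p,d['location'],165)[:2].round(1).tolist()) for d in viewer.pinpoint('nozzle_top',p)])
E
```

```text
[ 628.05588082 -109.22840149  243.1623166 ] 0.4335213768515133 [ 0.22842742  0.08139607 -0.67219383]
[]
```

View pics/w11.png

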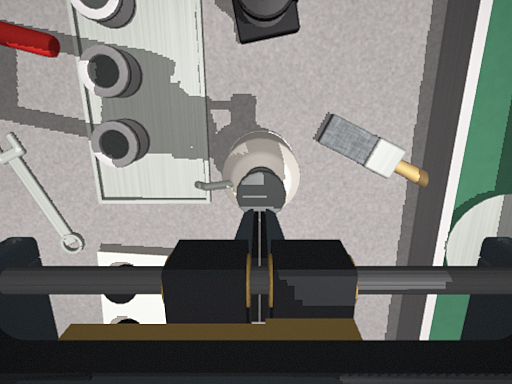

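All three cells stand open in the tray, at about (100,5), (112,70) and (122,140), and the plunger is up at (261,190). I move on toward the air can.

Emit:
step_arm(
  plan=[2, 0, 0, 0, 0, 0, 3, 0, 0, 0, 0, 0, 3, 0, 0, 0, 0, 0, 2, 0, 0, 0, 0, 0, 0, 0, 0, 0, 0, 0],
)

```text
time_s: 35.67
ee_pos: [628.3, -5.6, 243.7]
ee_rot: [-179.8, -0.1, 90.2]
force: [0.7, 0.1, -0.2]
gripper_width: 0.3
gripper_force: 0.0
```

Emit:
step_arm(
  plan=[0, 0, 0, 0, 0, 0, 0, 0, 0, 0, 0, 0],
)

```text
time_s: 35.83
ee_pos: [628.7, -10.0, 244.4]
ee_rot: [-179.9, 0.0, 90.0]
force: [0.2, -0.9, -0.2]
gripper_width: 0.6
gripper_force: 0.0
```

```bash
python3 - <<'E'
from h import *
p=viewer.grab_frame('wrist');s=sensors.state();print(s['ee_pos'],p['position'])
im=cv2.resize(p['img'][:230,150:400],None,fx=3,fy=2.6)[:, :, ::-1].copy()
for d in viewer.pinpoint('nozzle_top',p):
    u=d['location'];print(np.round(u),round(d['score'],2),toworld(p,u,165)[:2].round(1))
h=hullmask(p,634,65,11,165,165);print('expected',h.mean(0))
cv2.imwrite('pics/w12.png',im)
E
```

```text
[628.77062454 -10.32384116 244.58160676] [628.79203063  71.38467615 401.49120956]
[267.  95.] 0.85 [633.9  72.3]
expected [266.68494 105.2889 ]
```

View pics/w12.png

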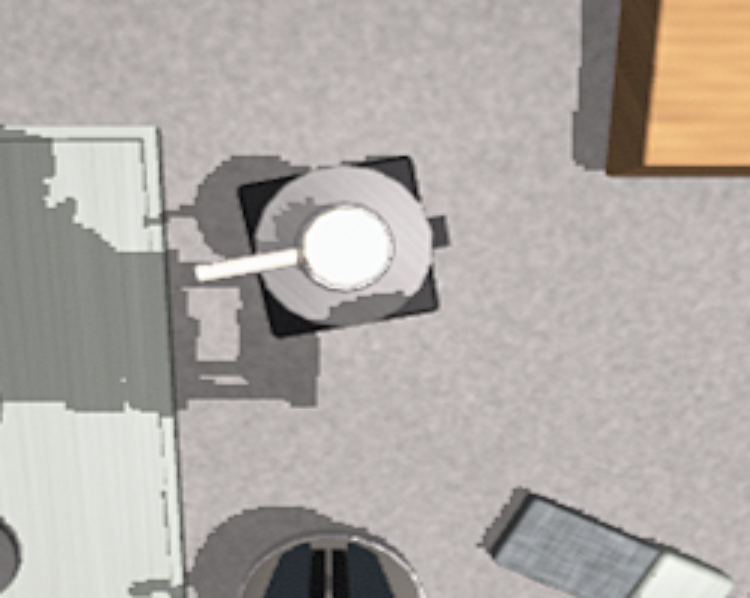

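The nozzle cap is centred at full-image pixel (266,95), i.e. (633,72).

Emit:
step_arm(
  plan=[2, 0.15, 0, 0, 0, 0, 2.5, 0.15, 0, 0, 0, 0, 2.3, 0.15, 0, 0, 0, 0, 1.4, 0, 1.5, 0, 0, 0, 0, 0, 2.0, 0, 0, 0],
)

```text
time_s: 36.35
ee_pos: [634.8, 74.4, 211.7]
ee_rot: [179.7, -0.1, 90.1]
force: [0.4, -0.1, -0.5]
gripper_width: 0.5
gripper_force: 0.0
```

Emit:
step_arm(
  plan=[0, 0, 1.3, 0, 0, 0, 0, 0, 0.7, 0, 0, 0, 0, 0, 0, 0, 0, 0, 0, 0, 0, 0, 0, 0],
)

```text
time_s: 36.68
ee_pos: [633.8, 71.8, 190.5]
ee_rot: [180.0, 0.0, 89.9]
force: [-0.2, 0.3, 0.3]
gripper_width: 0.1
gripper_force: 0.0
```

Emit:
step_arm(
  plan=[0, 0, 0.5, 0, 0, 0, 0, 0, 0.4, 0, 0, 0, 0, 0, 0.2, 0, 0, 0, 0, 0, 0, 0, 0, 0],
)

```text
time_s: 37.02
ee_pos: [633.5, 72.3, 179.3]
ee_rot: [180.0, 0.0, 90.0]
force: [0.2, -0.3, 2.0]
gripper_width: 0.7
gripper_force: 0.7
```

Contact at 179 as expected. I press to the stop.

Emit:
step_arm(
  plan=[0, 0, 0.3, 0, 0, 0, 0, 0, 0.3, 0, 0, 0, 0, 0, 0.1, 0, 0, 0, 0, 0, 0, 0, 0, 0],
)

```text
time_s: 37.35
ee_pos: [633.7, 72.4, 173.3]
ee_rot: [179.9, 0.0, 90.0]
force: [-1.5, -1.7, 5.9]
gripper_width: 0.5
gripper_force: 2.9
```

Emit:
step_arm(
  plan=[0, 0, 0.1, 0, 0, 0, 0, 0, 0.1, 0, 0, 0, 0, 0, 0, 0, 0, 0, 0, 0, 0, 0, 0, 0],
)

```text
time_s: 37.68
ee_pos: [633.8, 72.4, 173.2]
ee_rot: [179.8, 0.0, 90.0]
force: [-4.3, -1.2, 14.3]
gripper_width: 0.7
gripper_force: 6.7
```

The nozzle is at its stop. I retract and do a last check.

Emit:
step_arm(
  plan=[0, 0, -0.8, 0, 0, 0, 0, 0, -1, 0, 0, 0, 0, 0, -2, 0, 0, 0, 0, 0, -3, 0, 0, 0, 0, 0, -3, 0, 0, 0],
)

```text
time_s: 38.1
ee_pos: [632.8, 72.8, 268.4]
ee_rot: [-179.8, 0.0, 90.0]
force: [0.3, 1.0, 1.0]
gripper_width: 0.5
gripper_force: 0.0
```

Emit:
step_arm(
  plan=[3, 0, -2, 0, 0, 0, 4, 0, 0, 0, 0, 0, 4, 0, 0, 0, 0, 0, 4, 0, 0, 0, 0, 0, 3, 0, 0, 0, 0, 0],
)

```text
time_s: 38.52
ee_pos: [632.9, 255.8, 288.2]
ee_rot: [-180.0, -0.1, 90.1]
force: [0.5, 0.2, 0.0]
gripper_width: 0.3
gripper_force: 0.0
```

Emit:
step_arm(
  plan=[1, 0, 0, 0, 0, 0, 0, 0, 0, 0, 0, 0, 0, 0, 0, 0, 0, 0, 0, 0, 0, 0, 0, 0, 0, 0, 0, 0, 0, 0],
)

```text
time_s: 38.93
ee_pos: [633.7, 260.8, 288.5]
ee_rot: [180.0, 0.0, 89.9]
force: [-0.0, -0.5, 0.3]
gripper_width: 0.1
gripper_force: 0.0
```

```bash
python3 - <<'E'
from h import *
q=viewer.grab_frame('top');print(sensors.state()['force'])
for uv in ((641,287),(709,294),(645,222)): print('cap',capfit(q,np.array(uv)/2.353+90,20,52,thr=80))
g=cv2.cvtColor(q['img'],cv2.COLOR_RGB2GRAY)[165:225,235:335]; G=cv2.resize(g,None,fx=4,fy=4,interpolation=cv2.INTER_CUBIC)
c=cv2.HoughCircles(G,cv2.HOUGH_GRADIENT,1,60,param1=100,param2=22,minRadius=30,maxRadius=42)
print([(toworld(q,k[:2]/4+[235,165],50)[:2].round().tolist(),k[2]) for k in c[0]] if c is not None else None)
E
```

```text
[0.27511547 0.99085904 0.73087971]
cap (np.float64(441.7), np.float64(-272.0), 168, 176)
cap (np.float64(432.8), np.float64(-363.0), 165, 184)
cap (np.float64(532.1), np.float64(-281.7), 168, 177)
[([457.0, -81.0], np.float32(34.7)), ([458.0, 71.0], np.float32(35.8)), ([452.0, -1.0], np.float32(30.3))]
```

```bash
python3 -c "
from h import *
print(env.job_done())"
```

```text
the job is handed in; nothing more can be done
None
```

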